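Fetch a fallen relay from a low rack bay with a trigger reacher

ROBOT

A 7-joint arm with a two-finger parallel gripper is mounted at the origin on the work surface. World frame = base frame: x ahead of the robot, y to its left, z up, the work surface at z = 0. Lengths are in m, angles in rad, forces in N, time in s.
With the tool pointing down it reaches from about 0.4 to 0.9 m from the base axis. Payload 5.6 kg.
Tool frame: the origin (TCP) lies at the very end of the fingers, on their centre line; the grasp point (between the pads) lies 19 mm behind it (robot.grip_point_offset is the distance from the TCP to the grasp point, in m); y points along the fingers, z is the direction in which the jaws open and shut, and the axes are right-handed (so a half turn about y gives the same grasp; the last joint's range is limited). The gripper opens to 92 mm and grips with 3 to 60 N. Pads are 20 mm wide; open, the fingers measure 128 mm over their backs; the gripper's body (75 mm by 189 mm) begins 69 mm behind the grasp point.
Start: joints at [-1.231, 0.468, -0.012, 1.603, 0.006, 1.071, -0.056], TCP at [0.243, 0.603, 0.215] pointing down, gripper open.
Joint ranges: [-2.53, 2.53], [-0.31, 2.02], [-1.57, 1.55], [0.28, 2.44], [-1.29, 4.43], [0.15, 1.84], [-2.92, 2.92]. Speed limits (rad/s): [2.57, 2.57, 3.14, 3.14, 3.14, 3.14, 3.14].

INTERFACE

Orientations are given as a unit quaternion [x, y, z, w].
In Python, from cell import robot gives the robot as it stands.
- The arm moves only by the tool carry_out, never from a script. Its argument "deltas" is text: rows parted by semicolons, each of 7 numbers parted by spaces: the shift along the tool's x, y, z in mm, then the turn, a rotation vector about the tool's x, y, z in rad, then the opening in per cent of the stroke, from 0 (shut) to 100 (fully open). A call has 1 to 12 rows; each row shifts and turns the pose as measured when the row begins, along the tool's axes as they then stand; what a row does not reach is not made up. A row lasts 1/10 s, in which the tool goes at most 50 mm and 8.59 degrees, less where a joint would pass 70% of its speed; a pose out of reach is approached as far as the arm can. A call with a gripper value outside its range is refused whole. The fingers move at their own pace and stop on an object; "force" is the grip in N (left out, the last holds). Time passes only in rows, so rows that do not move let the fingers close. It gives the time, the measured TCP pose, the force and the opening at its end, in the units of the state.
- robot.sense(): the state, without advancing time (a new reading comes with each control period).
- robot.read_camera(name): name is "scene" or "top" or "wrist"; returns a dict with "image" (480x640x3 uint8, blue, green, red), "fx", "fy", "cx", "cy" (pixels), "rvec" (rotation vector, rad) and "tvec" (3), from world to camera coordinates, as OpenCV has them. Camera axes: x right, y down, z forward; pixel columns grow to the right and rows downward; lengths in m; the calibration is good to about 2 mm. A picture is of the moment at which its call begins. There is no depth.
- robot.sign_off(): hands the job in, once; it reports no verdict.
The state is a dict: "clock": time; "joints": joint angles; "joint_vel": joint speeds; "effort": joint torques, N m; "tcp_pos": TCP position; "tool_rot": TCP orientation; "wrist_force": force on the tool from outside, world axes, zero at the start; "torque": the same for the moment, N m; "opening": finger opening in m.
Only numpy, scipy, OpenCV 4.12 (cv2) and the standard library are available. Lean on these libraries where they do the work, as an engineer would, in place of code of your own. Each camera call takes 0.05 s, during which the arm holds its last target.

TASK

A white relay module has slid to the back of the rack's low bay, behind the stop lip. Fetch it out with the reacher - take the reacher by its pistol grip, reach in over the lip, squeeze the trigger to clamp the module in the jaws - and lower it into the blue bin before you let it go, without dropping it; then lay the reacher flat on the bench and let go of it. Touch the module only with the reacher, and do not disturb the brown and green cartons or either bin.

Things in the scene. Friction and masses are not known exactly. Their poses are not given: they have to be found in the camera images.
- module_center (a point): Centre (18 mm above the underside) of the relay module: white plastic, orange face, 45 to 81 g, lying on its side, 90 long (x), 58 wide (y), 36 mm high (z). In plan a 90 x 44 mm block with a 46 x 14 mm step on the middle of its +y side (orange face at y = +29 mm); its plain side is at y = -29 mm. It lies on the low bay's floor, its x within 0.2 rad of the rack's x.
- rack: Bench rack, orange beams, blue posts, fixed. Origin on the bench under its centre; x from its open front to its back, y along its length. Low bay: plywood floor, top at z = 20 mm, x -110 to 110, y -230 to 230 mm; low back edge at x = 110, 50 mm high. Wire-mesh deck above: underside z = 197, top 202 mm. Corner posts 220 mm high at y = +-242. Boxes up to 60 mm tall stand on the deck where x > 25 mm.
- rack_lip (a point): Middle of the top edge of the orange stop lip along the rack's front: 90 mm above the bench, 12 mm thick, at rack x = -116 mm. Same axes as the rack.
- rack_beam (a point): Middle of the lower edge of the deck's orange front beam, 175 mm above the bench, at rack x = -114 mm, 16 mm thick, its top at z = 205 mm. The open slot between lip and beam is thus 85 mm high. Same axes as the rack.
- reacher_grip (a point): Where to hold the reacher: midway between the flat back of its black pistol grip (34 mm to -x) and the convex front of the free orange trigger (34 mm to +x), in its mid-plane, 17 mm above the bench as it lies. x runs along the shaft to the jaws, the pistol grip sticks out to -y, z is up. The shaft's axis runs 60 mm to +y of here. Grip 32 mm, trigger 28 mm thick in z; grip 104 mm long in y.
- reacher_jaws (a point): Midway between the reacher's two rubber jaw pads, on the shaft's axis: 350 mm to +x and 60 mm to +y of reacher_grip, same axes. Pads 26 mm long (x), 24 mm tall (z); when open 91 mm apart inside, 117 mm over their outsides; parallel when 58 mm apart; both close evenly in the tool's x-y plane. The jaw head (34 wide, 22 mm thick) ends 67 mm behind this point.
- reacher: The reacher: orange and black trigger pick-up tool, 430 mm long, 0.24 kg, lying flat on its side; 18 mm round shaft. Origin on its underside below the shaft's axis, 60 mm to +y and 17 mm below reacher_grip, same axes; centre of mass about 45 mm ahead of it. Pinching the grip's back and the trigger together along x works the trigger; the tool then shifts in the hand by half of the travel.
- trigger (a joint): Angle of the reacher's sprung trigger: 0 free (jaws open), 0.18 with the pads 58 mm apart, 0.5 fully squeezed (jaws shut). Its front moves 46 mm per rad towards the grip, from 68 mm across grip and trigger. The spring takes about 13 N before it moves at all, 20 N at the end; of what is beyond, each pad gets about a quarter. It opens by itself when eased.
- blue_bin_floor (a point): Middle of the inner floor (4 mm above the bench) of the blue plastic stacking bin where the module belongs; loose, 0.6 kg; 180 deep (x), 150 mm wide (y), walls 4 mm. Low front, 38 mm high, at -x; back, 80 mm, at +x; the sides are 80 mm high from x = -25 mm to the back and slope down towards the front.
- red_bin: Red bin of the same shape and size as the blue one, to be left alone; origin under its middle, same axes as for the blue. The two bins may stand in each other's places.
- carton_brown: Brown carton 120 x 66 x 60 mm (x, y, z), loose, on the low bay's floor near its +y end; origin under its centre.
- carton_green: Green carton 110 x 66 x 50 mm (x, y, z), loose, on the low bay's floor near its -y end; origin under its centre.
- jaw_left: The reacher's jaw on its +y side; origin at its pivot in the jaw head, 78 mm behind reacher_jaws and 10 mm to +y of the shaft's axis.
- jaw_right: The reacher's jaw on its -y side; origin at its pivot, mirrored.
- module: The relay module as a whole; origin under its centre, same axes as module_center.
Not all that is in view belongs to the job. What is meant by the module is not black or pink, and is the smaller of those in its own colour.

How it is judged:
By the outcome, as a careful person would: the job done as asked, in the order asked, and still so for the second after the job is handed in, with the robot touching nothing.
It also fails if it takes over 67 s, if anything falls off the work surface, if the arm or the gripper's body presses on something with over 40 N, if the wrist force passes 120 N, or if a joint passes its speed limit or range.

## Working session

There is one attempt and no reset: what is moved stays moved. The work goes in short steps, Python scripts to look and compute and a tool call to move; the robot and the scene stay as the last step left them, time stands still between calls to the robot, and variables do not carry over. Pictures are saved under pics/ and viewed, and the job is handed in when it is done.

Besides the shell and the picture viewer there is one more tool, called after "Request:" by a JSON object that holds its "fn" and its "kwargs". carry_out: Moves the arm, as the interface text tells. Its arguments: {"type":"object","properties":{"deltas":{"type":"string"},"force":{"type":"number"}},"required":["deltas"]}

```bash
ls; mkdir -p pics; python3 - <<'E'
from cell import robot
import cv2
s=robot.sense(); print(s)
for n in ["scene","top","wrist"]:
    c=robot.read_camera(n); cv2.imwrite(f"pics/{n}0.png",c["image"]); print(n,c["fx"],c["fy"],c["cx"],c["cy"],c["rvec"],c["tvec"])
E
```

```text
pics
{'clock': 0.0, 'joints': array([-1.23096672,  0.46837859, -0.0115819 ,  1.60362851,  0.00598105,
        1.07140063, -0.05627105]), 'joint_vel': array([-0.00194469,  0.00058361,  0.00028792,  0.00027949,  0.00124797,
       -0.00044464, -0.00067647]), 'effort': array([ 4.06176878e-05, -5.20588303e+01, -1.22025658e-02, -2.43742740e+01,
       -5.65624866e-02,  1.75795297e-02,  1.69667333e-04]), 'tcp_pos': array([0.24265767, 0.60237098, 0.2136374 ]), 'tool_rot': array([ 0.69481232, -0.13462628,  0.13446855, -0.69356313]), 'wrist_force': array([0.42143166, 0.15160392, 0.99993971]), 'torque': array([-0.00788821,  0.04208762,  0.0061776 ]), 'opening': 0.09164179493413534}
scene 602.6397048452344 602.6397048452344 316.1215040949874 239.60470933126535 [ 2.8143661  -0.01338401  0.0152428 ] [-0.45559183  0.17506297  1.74888304]
top 500.95802695825927 500.95802695825927 319.9287255118776 240.41875268605014 [ 2.18585444 -2.23025358  0.0861832 ] [0.11797394 0.45996687 1.31583949]
wrist 408.10875156041004 408.10875156041004 322.62259909963177 237.03709376338617 [-2.39069336 -1.61362593 -0.23985537] [-0.64898891 -0.03368233  0.39244261]
```

View pics/scene0.png

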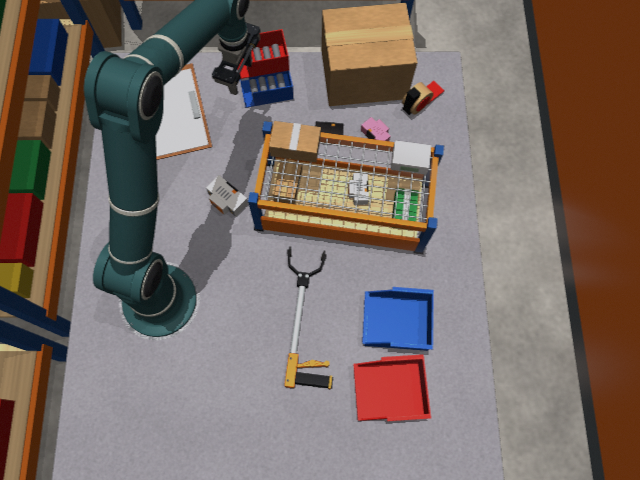

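View pics/top0.png

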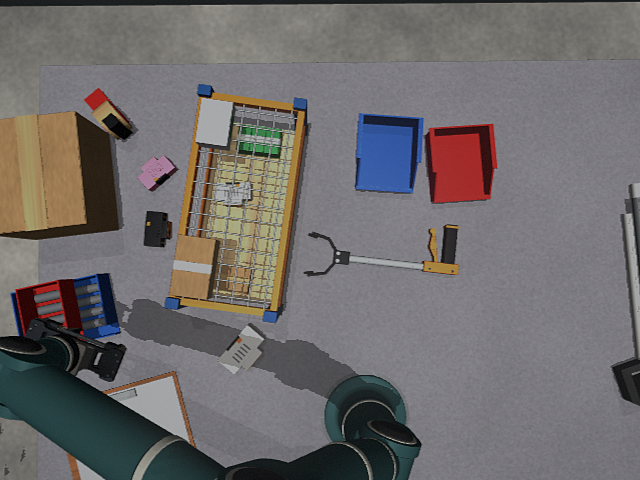

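View pics/wrist0.png

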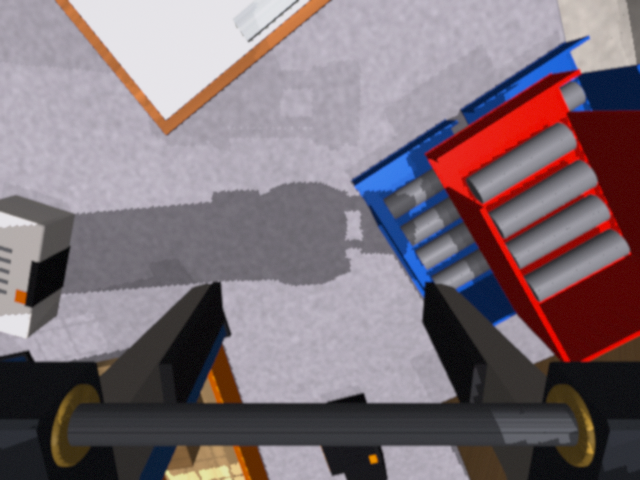

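```bash
cat > h.py <<'E'
import numpy as np, cv2
from cell import robot
from scipy.spatial.transform import Rotation as R
def px(c,P):
    K=np.array([[c["fx"],0,c["cx"]],[0,c["fy"],c["cy"]],[0,0,1]])
    return cv2.projectPoints(np.asarray(P,float).reshape(-1,3),np.asarray(c["rvec"],float),np.asarray(c["tvec"],float),K,None)[0].reshape(-1,2)
def ray(c,u,v,z):
    Rm=cv2.Rodrigues(np.asarray(c["rvec"],float))[0]; t=np.asarray(c["tvec"],float).ravel()
    o=-Rm.T@t; d=Rm.T@np.array([(u-c["cx"])/c["fx"],(v-c["cy"])/c["fy"],1])
    return o+d*(z-o[2])/d[2]
def crop(im,x0,y0,x1,y1,s,fn):
    i=cv2.resize(im[y0:y1,x0:x1],None,fx=s,fy=s,interpolation=cv2.INTER_CUBIC)
    cv2.imwrite(fn,i)
E
python3 - <<'E'
from h import *
a=cv2.imread("pics/top0.png"); b=cv2.imread("pics/scene0.png")
crop(a,160,75,320,195,5,"pics/a1.png"); crop(a,160,190,320,310,5,"pics/a1b.png")
crop(a,340,100,500,220,5,"pics/a2.png"); crop(a,300,215,470,290,4.7,"pics/a3.png")
crop(b,245,120,445,260,4,"pics/a4.png");crop(b,280,235,440,355,5,"pics/a5.png");crop(b,275,310,435,430,5,"pics/a6.png")
E
```

```text
(no output)
```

View pics/a1.png

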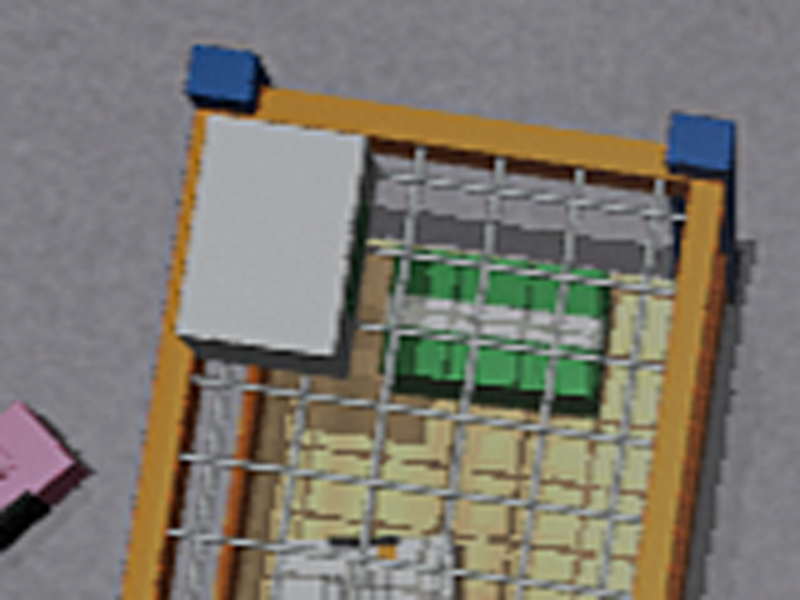

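View pics/a1b.png

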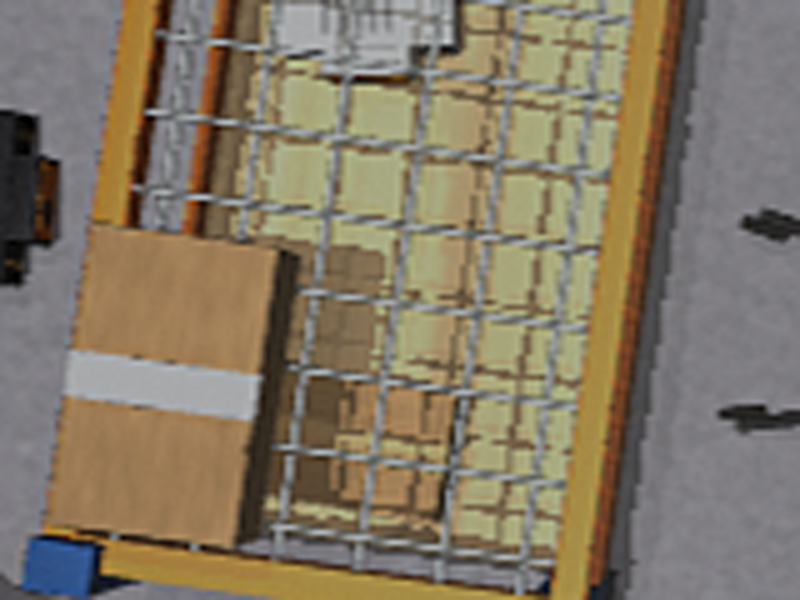

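View pics/a2.png

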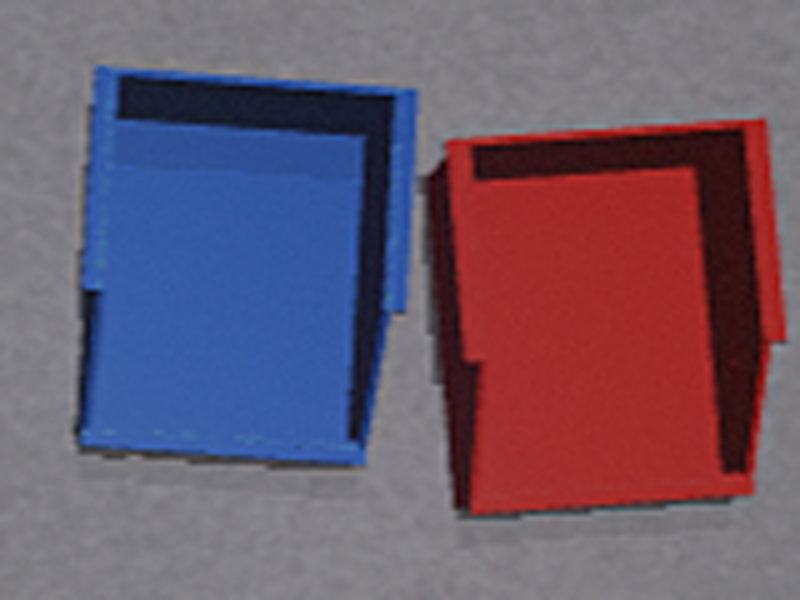

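View pics/a3.png

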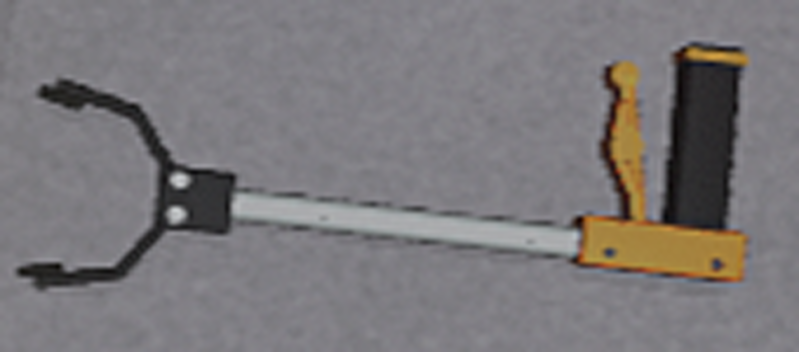

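View pics/a4.png

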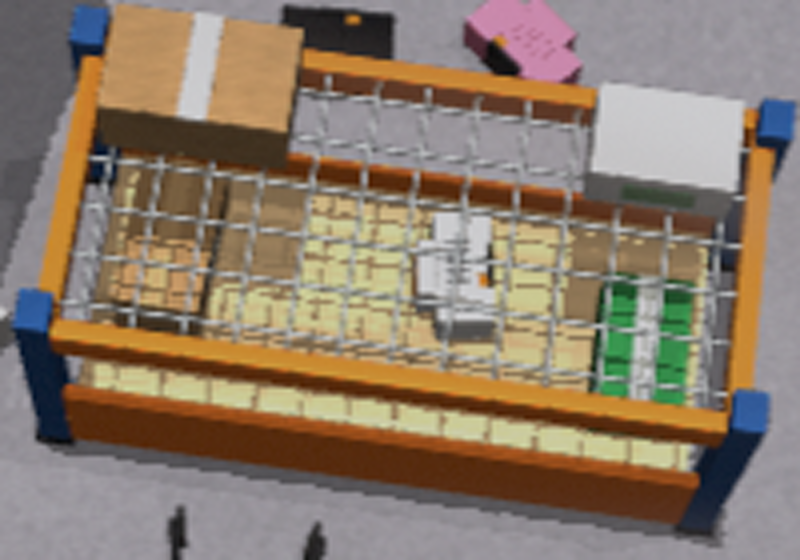

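View pics/a5.png

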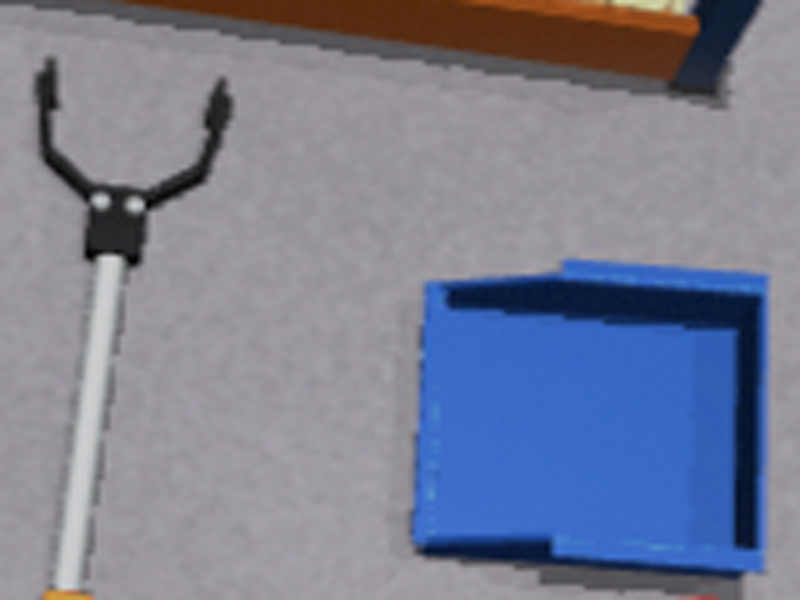

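View pics/a6.png

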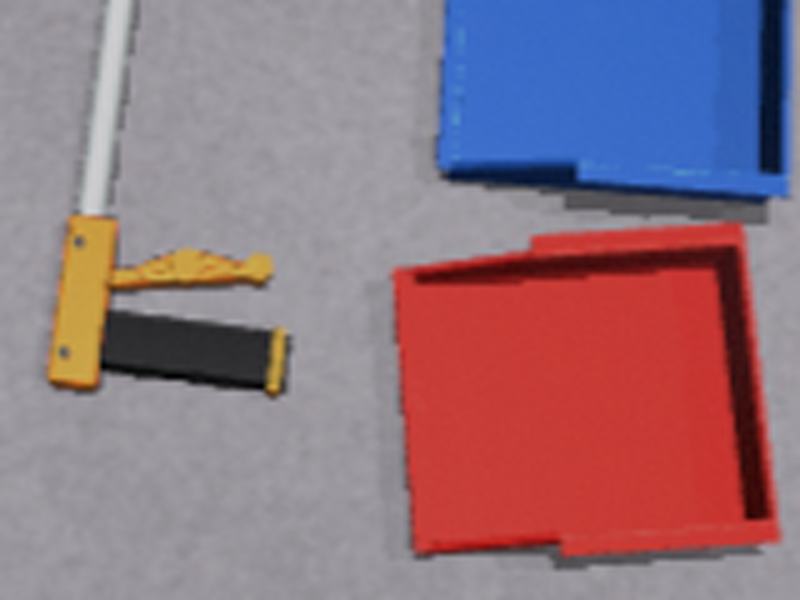

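```bash
python3 - <<'E'
from h import *
a=cv2.imread("pics/top0.png"); b=cv2.imread("pics/scene0.png")
m=np.hstack([cv2.resize(a[170:220,205:265],None,fx=6.6,fy=6.6,interpolation=cv2.INTER_CUBIC),cv2.resize(b[160:210,335:395],None,fx=6.6,fy=6.6,interpolation=cv2.INTER_CUBIC)])
cv2.imwrite("pics/m.png",m)
E
```

```text
(no output)
```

View pics/m.png

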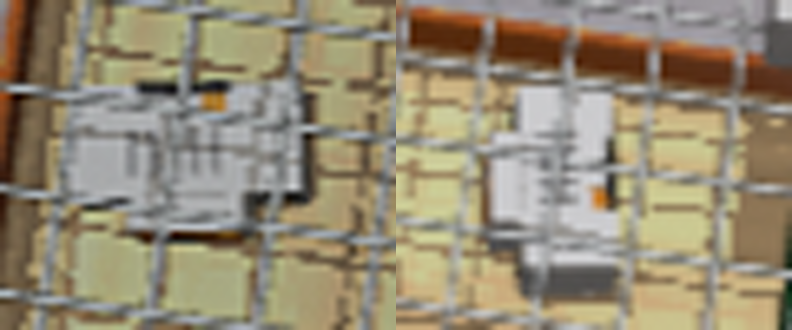

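```bash
cat > fit.py <<'E'
from h import *
from scipy.optimize import least_squares
import pickle
T=dict(fx=500.958,fy=500.958,cx=319.9287,cy=240.4188,rvec=np.array([2.18585444,-2.23025358,0.0861832]),tvec=np.array([0.11797394,0.45996687,1.31583949]))
S=dict(fx=602.64,fy=602.64,cx=316.1215,cy=239.6047,rvec=np.array([2.8143661,-0.01338401,0.0152428]),tvec=np.array([-0.45559183,0.17506297,1.74888304]))
def world(p,P):
    P=np.asarray(P,float)/1000; c,s=np.cos(p[2]),np.sin(p[2])
    return np.c_[p[0]+c*P[:,0]-s*P[:,1],p[1]+s*P[:,0]+c*P[:,1],P[:,2]]
def fit(obs,p0,name,free=None):
    # obs: list (cam, local mm, uv)
    def f(p):
        return np.concatenate([(px(c,world(p,[l]))[0]-uv) for c,l,uv in obs])
    r=least_squares(f,p0,loss='soft_l1'); print(name,r.x.round(4),"res",np.round(r.fun,1)); return r.x
if __name__=="__main__":
    mt=lambda x,y:np.array([205+x/6.6,170+y/6.6]); ms=lambda x,y:np.array([335+(x-396)/6.6,160+y/6.6])
    a1=lambda x,y:np.array([160+x/5,75+y/5]); a1b=lambda x,y:np.array([160+x/5,190+y/5]); a2=lambda x,y:np.array([340+x/5,100+y/5])
    a3=lambda x,y:np.array([300+x/4.7,215+y/4.7]); a4=lambda x,y:np.array([245+x/4,120+y/4]); a5=lambda x,y:np.array([280+x/5,235+y/5]);a6=lambda x,y:np.array([275+x/5,310+y/5])
    ob=[(T,(45,-29,56),mt(75,88)),(T,(-45,-29,56),mt(305,80)),(T,(45,15,56),mt(65,203)),(T,(-45,15,56),mt(300,190)),(T,(23,29,56),mt(125,230)),(T,(-23,29,56),mt(245,225)),
     (S,(45,15,56),ms(518,90)),(S,(45,-29,56),ms(610,90)),(S,(-45,-29,56),ms(612,265)),(S,(-45,15,56),ms(525,262)),(S,(23,29,56),ms(490,135)),(S,(-23,29,56),ms(490,220))]
    m=fit(ob,[.6,.2,1.57],"module")
    X=116
    ob=[(T,(X,-242,220),a1(222,77)),(T,(-X,-242,220),a1(702,143)),(T,(X,242,220),a1b(62,568)),
     (S,(-X,242,220),a4(33,310)),(S,(-X,-242,220),a4(752,410)),(S,(X,242,220),a4(90,20)),(S,(X,-242,220),a4(778,120))]
    r=fit(ob,[.6,.2,1.57],"rack")
    ob=[(S,(-122,235,90),a4(70,388)),(S,(-122,-235,90),a4(697,483))]
    print("lip pred",[ (px(c,world(r,[l]))[0]-uv).round(1) for c,l,uv in ob])
    ob=[(T,(350,52,17),a3(65,272)),(T,(350,-52,17),a3(65,93)),(T,(34,-60,20),a3(610,138)),(T,(-34,-60,20),a3(733,140)),(T,(20,0,20),a3(585,243)),
     (S,(350,52,17),a5(47,85)),(S,(350,-52,17),a5(217,105)),(S,(34,-60,20),a6(190,251)),(S,(-34,-60,20),a6(190,380))]
    g=fit(ob,[.4,-.2,1.57],"reacher(origin)")
    B=lambda l:[(T,(94,79,80),a2(*l[0])),(T,(94,-79,80),a2(*l[1])),(T,(-25,79,80),a2(*l[2])),(T,(-25,-79,80),a2(*l[3])),(T,(-94,79,38),a2(*l[4])),(T,(-94,-79,38),a2(*l[5]))]
    o=B([(97,68),(417,90),(85,290),(402,313),(80,432),(362,465)])+[(S,(94,79,80),a5(770,277)),(S,(94,-79,80),a5(765,572)),(S,(-25,79,80),a5(565,262)),(S,(-25,-79,80),a5(552,553)),(S,(-94,79,38),a5(427,285)),(S,(-94,-79,38),a5(415,547))]
    b=fit(o,[.7,-.1,0],"blue")
    rb=fit(B([(450,140),(767,120),(465,360),(785,340),(465,510),(752,492)]),[.7,-.3,0],"red")
    pickle.dump(dict(m=m,r=r,g=g,b=b,rb=rb),open("poses.pkl","wb"))
    c,s=np.cos(r[2]),np.sin(r[2]); print("module in rack",[c*(m[0]-r[0])+s*(m[1]-r[1]),-s*(m[0]-r[0])+c*(m[1]-r[1]),m[2]-r[2]])
    print("grip",world(g,[(0,-60,17)]),"jaws",world(g,[(350,0,17)]))
E
python3 fit.py
```

```text
module [0.585  0.3292 1.5641] res [-0.9 -1.2 -0.4 -0.3  0.7 -1.5  0.5  0.1  0.3 -0.2  0.2  0.3 -0.7 -0.7
 -0.1 -0.7  0.6  0.3 -1.   0.8 -0.9 -0.9 -0.6  0.3]
rack [0.5416 0.295  1.4188] res [-2.6 -1.7  3.7 -0.8 -2.2 -0.5 -1.   3.6 -0.6  3.  -0.9  0.1 -0.5 -2.4]
lip pred [array([-4.1,  3.5]), array([1.8, 2. ])]
reacher(origin) [ 0.385  -0.2107  1.4496] res [-6.2  0.6 -2.2 -0.7  1.1 -1.2  0.4  1.   9.7 -0.3 -0.8 -1.8  0.2 -2.
  1.4  1.5 -1.3  0.6]
blue [ 0.6836 -0.0714 -0.0919] res [ 1.8 -1.7 -0.6 -1.3  1.1  0.  -0.4  0.1 -1.3  1.2  2.3 -0.9  0.2  1.1
  0.1 -1.2 -1.4  0.6 -1.2 -1.1  0.2 -2.3 -0.5  0.4]
red [ 0.6532 -0.2615  0.042 ] res [ 0.8 -1.3 -1.4 -0.7  1.3  0.8 -1.3  1.3 -0.8 -0.1  1.4 -0. ]
module in rack [np.float64(0.04039832714180637), np.float64(-0.03765782584425462), np.float64(0.14521979743875413)]
grip [[ 0.44458491 -0.21790454  0.017     ]] jaws [[0.42733206 0.13678171 0.017     ]]
```

```bash
cat > f2.py <<'E'
from fit import *
a1=lambda x,y:np.array([160+x/5,75+y/5]); a1b=lambda x,y:np.array([160+x/5,190+y/5])
a3=lambda x,y:np.array([300+x/4.7,215+y/4.7]); a4=lambda x,y:np.array([245+x/4,120+y/4]); a5=lambda x,y:np.array([280+x/5,235+y/5]);a6=lambda x,y:np.array([275+x/5,310+y/5])
P=pickle.load(open("poses.pkl","rb"))
for X in (104,108,112):
  ob=[(T,(X,-242,220),a1(222,77)),(T,(-X,-242,220),a1(702,143)),(T,(X,242,220),a1b(62,568)),
     (S,(-X,242,220),a4(33,310)),(S,(-X,-242,220),a4(752,410)),(S,(X,242,220),a4(90,20)),(S,(X,-242,220),a4(778,120))]
  r=fit(ob,[.6,.2,1.57],"rack%d"%X)
  if X==108:P["r"]=r
ob=[(T,(350,52,17),a3(45,272)),(T,(350,-52,17),a3(65,93)),(T,(34,-60,20),a3(610,138)),(T,(-34,-60,20),a3(733,140)),
     (S,(350,52,17),a5(47,85)),(S,(350,-52,17),a5(217,105)),(S,(34,-60,20),a6(190,251)),(S,(-34,-60,20),a6(190,380))]
P["g"]=fit(ob,[.4,-.2,1.57],"reacher(origin)")
pickle.dump(P,open("poses.pkl","wb"))
print("grip",world(P["g"],[(0,-60,17)]),"jaws",world(P["g"],[(350,0,17)]))
im={0:cv2.imread("pics/top0.png"),1:cv2.imread("pics/scene0.png")}
k=4
big={i:cv2.resize(im[i],None,fx=k,fy=k,interpolation=cv2.INTER_CUBIC) for i in im}
def poly(p,pts,col):
    for i,c in ((0,T),(1,S)):
        q=((px(c,world(p,pts))+.5)*k-.5).round().astype(int); cv2.polylines(big[i],[q],True,col,1,cv2.LINE_AA)
M=lambda z:[(45,-29,z),(45,15,z),(23,15,z),(23,29,z),(-23,29,z),(-23,15,z),(-45,15,z),(-45,-29,z)]
poly(P["m"],M(56),(0,0,255))
r=P["r"]
poly(r,[(-122,-230,90),(-110,-230,90),(-110,230,90),(-122,230,90)],(255,0,255))
poly(r,[(-122,-230,205),(-106,-230,205),(-106,230,205),(-122,230,205)],(255,255,0))
poly(r,[(-110,-230,20),(110,-230,20),(110,230,20),(-110,230,20)],(0,255,0))
g=P["g"]
poly(g,[(0,-9,17),(283,-9,17),(283,9,17),(0,9,17)],(0,0,255))
poly(g,[(337,46,17),(363,46,17),(363,58,17),(337,58,17)],(0,0,255));poly(g,[(337,-46,17),(363,-46,17),(363,-58,17),(337,-58,17)],(0,0,255))
poly(g,[(-34,-30,30),(-34,-90,30),(34,-90,30),(34,-30,30)],(255,0,0))
for n in ("b","rb"):
    for W,D in ((75,90),(79,94)):
        poly(P[n],[(D,W,80),(-25,W,80),(-D,W,38),(-D,-W,38),(-25,-W,80),(D,-W,80)],(0,255,255))
def sv(i,x0,y0,x1,y1,fn):
    cv2.imwrite(fn,big[i][y0*k:y1*k,x0*k:x1*k])
sv(0,160,80,320,220,"pics/o1.png");sv(0,160,200,320,320,"pics/o1b.png");sv(0,300,100,500,230,"pics/o2.png");sv(0,300,215,470,290,"pics/o3.png");sv(1,245,115,445,260,"pics/o4.png");sv(1,280,230,440,370,"pics/o5.png")
E
python3 f2.py
```

```text
rack104 [0.5417 0.2989 1.4077] res [ 2.2 -1.3 -2.2 -0.8  0.3 -0.4 -0.5 -2.9 -0.8 -1.8 -1.   1.8 -0.5  1.1]
rack108 [0.5417 0.2973 1.4132] res [ 0.6 -1.4 -0.3 -0.9 -0.2 -0.4 -0.6 -0.5 -0.6 -0.2 -1.   1.5 -0.5 -0.1]
rack112 [0.5417 0.297  1.4145] res [-1.2 -1.6  1.5 -0.8 -1.8 -0.5 -0.9  1.1 -0.7  1.2 -0.8  0.4 -0.5 -1.4]
reacher(origin) [ 0.3859 -0.2122  1.4525] res [-1.4  0.6 -1.8 -0.6  1.6 -1.5  0.9  0.6 -0.8 -1.3  0.2 -1.6  1.7  2.
 -1.   1.1]
grip [[ 0.44550306 -0.21923272  0.017     ]] jaws [[0.42721635 0.13540173 0.017     ]]
```

View pics/o1.png

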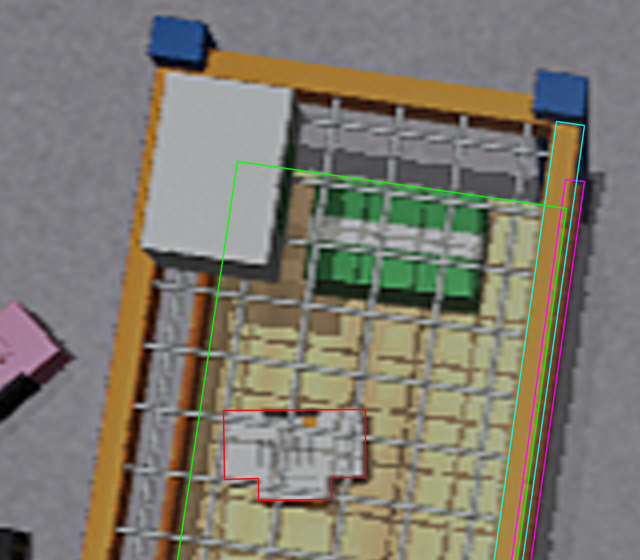

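View pics/o2.png

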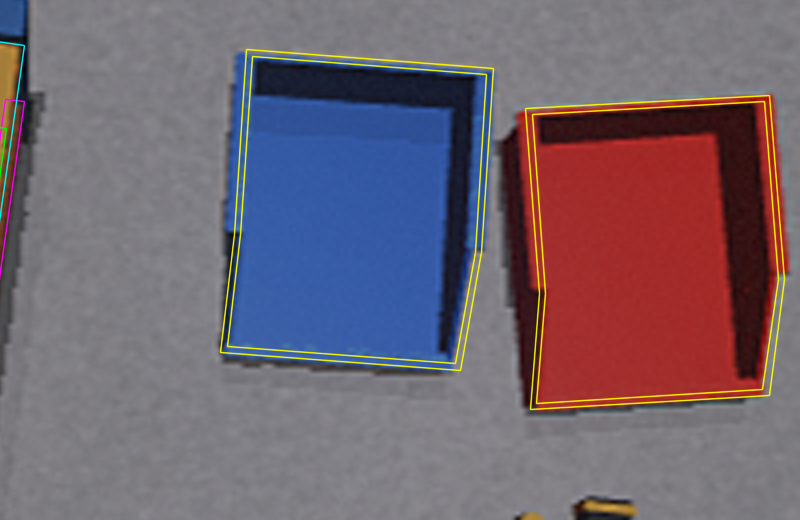

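View pics/o3.png

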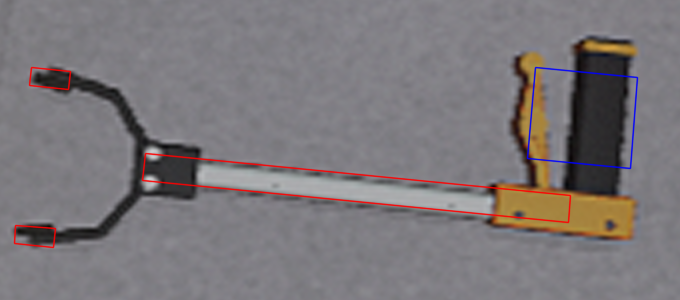

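View pics/o4.png

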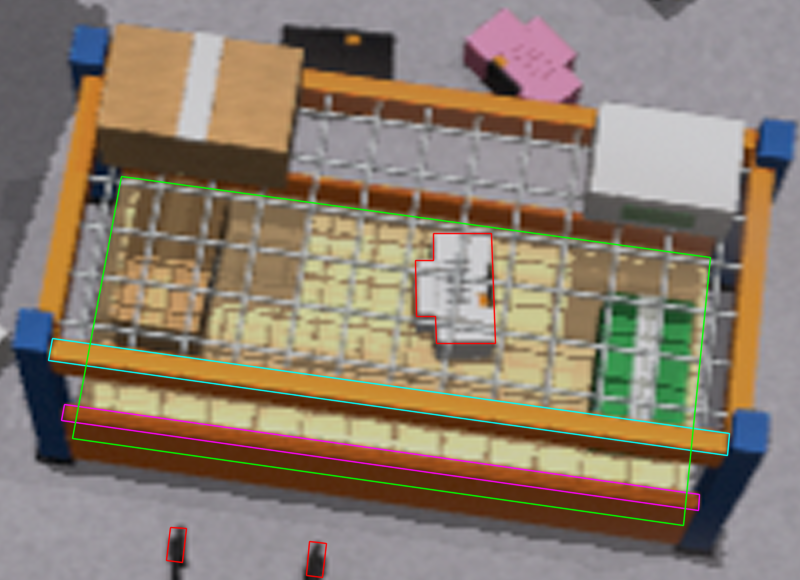

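View pics/o5.png

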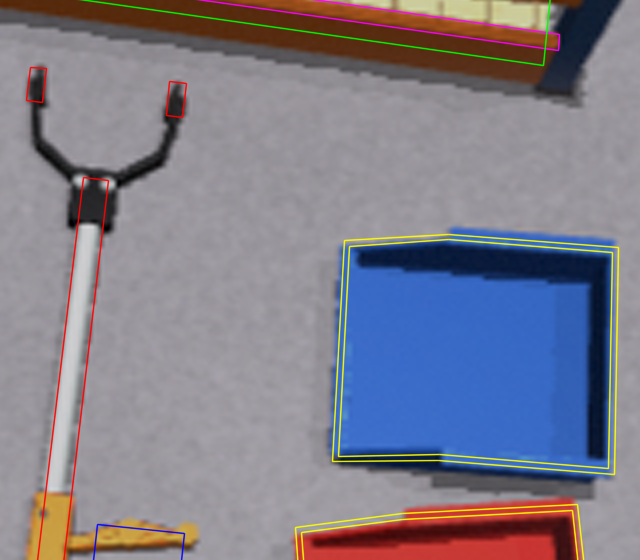

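```bash
cat >> h.py <<'E'
def cur():
    s=robot.sense(); return np.array(s["tcp_pos"]),R.from_quat(s["tool_rot"]),s
def rows(p,q,n,op,p0=None,q0=None):
    """rows going from now to (p,q) in n equal steps"""
    if p0 is None: p0,q0,_=cur()
    rv=(q0.inv()*q).as_rotvec()/n; out=[]
    pp=np.array(p0);qq=q0
    for i in range(n):
        d=qq.inv().apply((np.array(p)-p0)/n)*1000
        out.append(" ".join(f"{v:.1f}" for v in d)+" "+" ".join(f"{v:.4f}" for v in rv)+f" {op}")
        pp=pp+(np.array(p)-p0)/n; qq=qq*R.from_rotvec(rv)
    return "; ".join(out)
def tool(yaw,pitch,sgn):
    # tool rotation with reacher x dir = sgn*tool z, tool y = -reacher z
    x=np.array([np.cos(yaw)*np.cos(pitch),np.sin(yaw)*np.cos(pitch),-np.sin(pitch)])
    z=np.array([np.cos(yaw)*np.sin(pitch),np.sin(yaw)*np.sin(pitch),np.cos(pitch)])
    ty=-z;tz=sgn*x;tx=np.cross(ty,tz)
    return R.from_matrix(np.c_[tx,ty,tz])
def rep():
    p,q,s=cur(); m=q.as_matrix(); print("t %.2f"%s["clock"],"tcp",p.round(4),"op %.4f"%s["opening"],"F",s["wrist_force"].round(1),"M",s["torque"].round(2)); print("j",s["joints"].round(2)); print("yax",m[:,1].round(3),"zax",m[:,2].round(3))
E
python3 - <<'E'
from h import *
rep()
for sg in (1,-1):
    q=tool(1.4525,0,sg); p0,q0,_=cur(); print(sg,(q0.inv()*q).as_rotvec())
p,q,_=cur(); print(rows([.30,.5,.42],q,7,100))
E
```

```text
t 0.15 tcp [0.2427 0.6025 0.2139] op 0.0919 F [ 0.1 -0.1  0.7] M [-0.01 -0.01 -0.  ]
j [-1.23  0.47 -0.01  1.6   0.01  1.07 -0.06]
yax [-0.    -0.001 -1.   ] zax [ 0.374  0.928 -0.001]
1 [ 1.36696601e-03 -2.64557701e-01 -8.81278576e-05]
-1 [1.27518081e-04 2.87703429e+00 1.97795437e-03]
13.1 -29.4 -10.6 0.0000 0.0000 0.0000 100; 13.1 -29.4 -10.6 0.0000 0.0000 0.0000 100; 13.1 -29.4 -10.6 0.0000 0.0000 0.0000 100; 13.1 -29.4 -10.6 0.0000 0.0000 0.0000 100; 13.1 -29.4 -10.6 0.0000 0.0000 0.0000 100; 13.1 -29.4 -10.6 0.0000 0.0000 0.0000 100; 13.1 -29.4 -10.6 0.0000 0.0000 0.0000 100
```

Request:
{"fn": "carry_out", "kwargs": {"deltas": "13 -29 -11 0 0 0 100; 13 -29 -11 0 0 0 100; 13 -29 -11 0 0 0 100; 13 -29 -11 0 0 0 100; 13 -29 -11 0 0 0 100; 13 -29 -11 0 0 0 100; 13 -29 -11 0 0 0 100; 0 0 0 0 0 0 100", "force": 15}}

```text
clock: 0.95
tcp_pos: [0.2997, 0.4924, 0.4206]
tool_rot: [0.698, -0.135, 0.134, -0.691]
wrist_force: [-1.2, 0.7, 0.5]
opening: 0.0915
```

```bash
python3 - <<'E'
from h import *
rep(); print(rows([.4455,-.219,.30],tool(1.4525,0,1),18,100))
E
```

```text
t 0.95 tcp [0.2997 0.4924 0.4206] op 0.0915 F [-1.2  0.7  0.5] M [ 0.05 -0.   -0.01]
j [-1.11  0.21  0.03  1.49 -0.    1.44  0.11]
yax [-0.003 -0.01  -1.   ] zax [ 0.372  0.928 -0.011]
22.2 7.1 -33.6 0.0006 -0.0146 -0.0001 100; 21.7 7.0 -33.9 0.0006 -0.0146 -0.0001 100; 21.2 7.0 -34.2 0.0006 -0.0146 -0.0001 100; 20.7 7.0 -34.5 0.0006 -0.0146 -0.0001 100; 20.2 7.0 -34.8 0.0006 -0.0146 -0.0001 100; 19.7 7.0 -35.1 0.0006 -0.0146 -0.0001 100; 19.2 7.0 -35.4 0.0006 -0.0146 -0.0001 100; 18.7 6.9 -35.7 0.0006 -0.0146 -0.0001 100; 18.2 6.9 -36.0 0.0006 -0.0146 -0.0001 100; 17.6 6.9 -36.3 0.0006 -0.0146 -0.0001 100; 17.1 6.9 -36.5 0.0006 -0.0146 -0.0001 100; 16.6 6.9 -36.8 0.0006 -0.0146 -0.0001 100; 16.0 6.8 -37.0 0.0006 -0.0146 -0.0001 100; 15.5 6.8 -37.2 0.0006 -0.0146 -0.0001 100; 14.9 6.8 -37.5 0.0006 -0.0146 -0.0001 100; 14.4 6.8 -37.7 0.0006 -0.0146 -0.0001 100; 13.8 6.7 -37.9 0.0006 -0.0146 -0.0001 100; 13.3 6.7 -38.1 0.0006 -0.0146 -0.0001 100
```

Tracking is good. I'll travel over the rack level, and descend only past it.

Request:
{"fn": "carry_out", "kwargs": {"deltas": "22 0 -34 0 -0.015 0 100; 22 0 -34 0 -0.015 0 100; 21 0 -34 0 -0.015 0 100; 21 0 -34 0 -0.015 0 100; 20 0 -35 0 -0.015 0 100; 20 0 -35 0 -0.015 0 100; 19 0 -35 0 -0.015 0 100; 19 0 -36 0 -0.015 0 100; 18 0 -36 0 -0.015 0 100; 18 0 -36 0 -0.015 0 100; 17 0 -36 0 -0.015 0 100; 17 0 -37 0 -0.015 0 100"}}

```text
clock: 2.15
tcp_pos: [0.3997, 0.01, 0.4136]
tool_rot: [0.711, -0.067, 0.058, -0.698]
wrist_force: [0.7, 0.7, -0.3]
opening: 0.092
```

```bash
python3 - <<'E'
from h import *
rep(); print(rows([.4455,-.219,.23],tool(1.4525,0,1),10,100))
E
```

```text
t 2.15 tcp [0.3997 0.01   0.4136] op 0.0920 F [ 0.7  0.7 -0.3] M [-0.01 -0.01  0.03]
j [-0.69 -0.18  0.49  1.89  0.1   1.43  1.18]
yax [-0.015 -0.017 -1.   ] zax [ 0.176  0.984 -0.019]
8.8 18.7 -21.4 0.0019 -0.0059 -0.0012 100; 8.6 18.6 -21.5 0.0019 -0.0059 -0.0012 100; 8.5 18.6 -21.5 0.0019 -0.0059 -0.0012 100; 8.3 18.6 -21.6 0.0019 -0.0059 -0.0012 100; 8.2 18.6 -21.7 0.0019 -0.0059 -0.0012 100; 8.0 18.5 -21.8 0.0019 -0.0059 -0.0012 100; 7.9 18.5 -21.9 0.0019 -0.0059 -0.0012 100; 7.7 18.5 -22.0 0.0019 -0.0059 -0.0012 100; 7.6 18.4 -22.0 0.0019 -0.0059 -0.0012 100; 7.4 18.4 -22.1 0.0019 -0.0059 -0.0012 100
```

Request:
{"fn": "carry_out", "kwargs": {"deltas": "9 18 -21 0.002 -0.006 -0.001 100; 9 18 -21 0.002 -0.006 -0.001 100; 9 18 -22 0.002 -0.006 -0.001 100; 8 18 -22 0.002 -0.006 -0.001 100; 8 18 -22 0.002 -0.006 -0.001 100; 8 18 -22 0.002 -0.006 -0.001 100; 8 18 -22 0.002 -0.006 -0.001 100; 8 18 -22 0.002 -0.006 -0.001 100; 8 18 -22 0.002 -0.006 -0.001 100; 7 18 -22 0.002 -0.006 -0.001 100; 0 0 0 0 0 0 100"}}

```text
clock: 3.25
tcp_pos: [0.4449, -0.2279, 0.2206]
tool_rot: [-0.705, 0.044, -0.038, 0.706]
wrist_force: [-0.5, 0.4, -0.8]
opening: 0.092
```

```bash
python3 - <<'E'
from h import *
rep()
for n in ("wrist","top"):
    c=robot.read_camera(n); cv2.imwrite(f"pics/{n}1.png",c["image"])
    import pickle; pickle.dump({k:v for k,v in c.items() if k!="image"},open(f"pics/{n}1.pkl","wb"))
E
```

```text
t 3.25 tcp [ 0.4449 -0.2279  0.2206] op 0.0920 F [-0.5  0.4 -0.8] M [-0.04 -0.01  0.05]
j [-0.33  0.26  0.87  1.99 -0.23  1.    2.11]
yax [-0.008  0.002 -1.   ] zax [0.116 0.993 0.001]
```

View pics/wrist1.png

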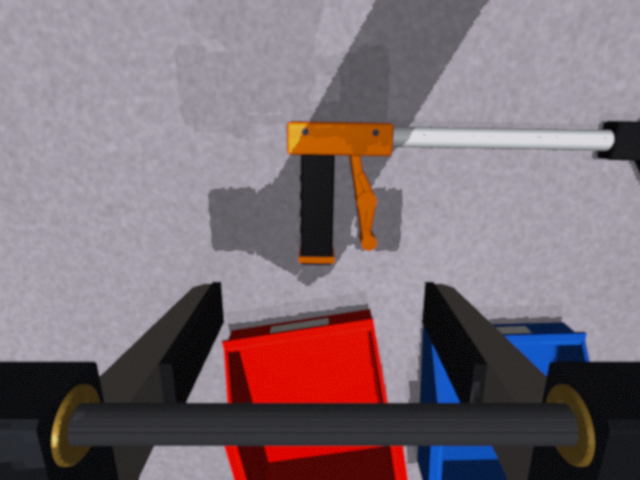

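```bash
python3 - <<'E'
from fit import *
W=pickle.load(open("pics/wrist1.pkl","rb"))
Rm=cv2.Rodrigues(W["rvec"])[0]; print("cam",-Rm.T@W["tvec"].ravel(),"fwd",Rm[2])
a=ray(W,400,138.5,17e-3);b=ray(W,600,141,17e-3); d=b-a; print("axis",a,b,"yaw",np.arctan2(d[1],d[0]))
for z in (.001,.017,.033): print(z,"back",ray(W,301,200,z)[:2],"trig",ray(W,376,200,z)[:2])
P=pickle.load(open("poses.pkl","rb"));print(P["g"])
print(px(W,world(P["g"],[(-34,-60,33),(34,-60,3),(20,0,17),(250,0,17)])))
# other top frame
T1=pickle.load(open("pics/top1.pkl","rb")); print(T1["rvec"],T1["tvec"])
E
```

```text
cam [ 0.36425749 -0.21884125  0.39145857] fwd [ 0.28371143 -0.03275555 -0.95835009]
axis [ 0.39199173 -0.15225911  0.017     ] [0.41510646 0.02541205 0.017     ] yaw 1.4414245804581274
0.001 back [ 0.44008083 -0.24866775] trig [ 0.4486142  -0.17626181]
0.017 back [ 0.43697378 -0.24744554] trig [ 0.44515747 -0.1780066 ]
0.033 back [ 0.43386673 -0.24622333] trig [ 0.44170075 -0.1797514 ]
[ 0.38592213 -0.21215371  1.45253738]
[[294.645359   209.16675866]
 [366.85379425 202.41343473]
 [354.98098064 139.64621667]
 [612.10724005 139.9215428 ]]
[ 2.18585444 -2.23025358  0.0861832 ] [0.11797394 0.45996687 1.31583949]
```

```bash
python3 - <<'E'
from h import *
print(rows([.4445,-.214,.06],tool(1.4414,0,1),8,100))
E
```

```text
-0.3 20.3 1.4 -0.0004 0.0020 -0.0006 100; -0.3 20.3 1.4 -0.0004 0.0020 -0.0006 100; -0.3 20.3 1.4 -0.0004 0.0020 -0.0006 100; -0.3 20.3 1.4 -0.0004 0.0020 -0.0006 100; -0.3 20.3 1.4 -0.0004 0.0020 -0.0006 100; -0.3 20.3 1.4 -0.0004 0.0020 -0.0006 100; -0.3 20.3 1.4 -0.0004 0.0020 -0.0006 100; -0.4 20.3 1.4 -0.0004 0.0020 -0.0006 100
```

Request:
{"fn": "carry_out", "kwargs": {"deltas": "0 20 1.5 0 0.002 0 100; 0 20 1.5 0 0.002 0 100; 0 20 1.5 0 0.002 0 100; 0 20 1.5 0 0.002 0 100; 0 20 1.5 0 0.002 0 100; 0 20 1.5 0 0.002 0 100; -1 20 1.5 -0.001 0.002 -0.002 100; -1 20 1.5 -0.001 0.002 -0.002 100; 0 0 0 0 0 0 100; 0 0 0 0 0 0 100"}}

```text
clock: 4.35
tcp_pos: [0.4559, -0.1955, 0.0666]
tool_rot: [-0.702, 0.032, -0.045, 0.71]
wrist_force: [-0.2, -0.1, 0.1]
opening: 0.0916
```

```bash
python3 - <<'E'
from h import *
rep()
c=robot.read_camera("wrist"); cv2.imwrite(f"pics/wrist2.png",c["image"])
print(rows([.4445,-.214,.004],tool(1.4414,0,1),5,100))
E
```

```text
t 4.35 tcp [ 0.4559 -0.1955  0.0666] op 0.0916 F [-0.2 -0.1  0.1] M [ 0.01 -0.02  0.05]
j [-0.2   0.5   0.67  2.13 -0.53  0.67  2.3 ]
yax [ 0.019  0.011 -1.   ] zax [0.109 0.994 0.013]
-2.1 12.4 -4.1 -0.0026 0.0041 0.0035 100; -2.0 12.5 -4.1 -0.0026 0.0041 0.0035 100; -2.0 12.5 -4.1 -0.0026 0.0041 0.0035 100; -1.9 12.5 -4.0 -0.0026 0.0041 0.0035 100; -1.8 12.5 -4.0 -0.0026 0.0041 0.0035 100
```

View pics/wrist2.png

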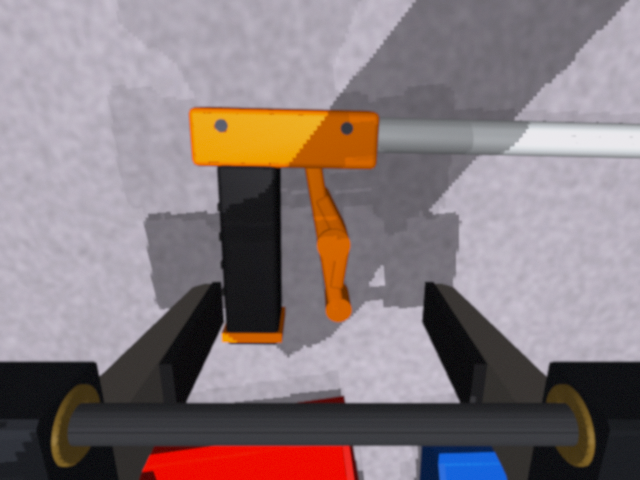

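```bash
python3 - <<'E'
from h import *
print(rows([.4445,-.214,.06],tool(1.4414,0,1),3,100))
E
```

```text
-3.1 2.1 -6.6 -0.0044 0.0069 0.0058 100; -3.1 2.1 -6.6 -0.0044 0.0069 0.0058 100; -3.0 2.2 -6.6 -0.0044 0.0069 0.0058 100
```

Request:
{"fn": "carry_out", "kwargs": {"deltas": "-3 2 -6.6 -0.004 0.007 0.006 100; -3 2 -6.6 -0.004 0.007 0.006 100; -3 2 -6.6 -0.004 0.007 0.006 100; 0 0 0 0 0 0 100"}}

```text
clock: 4.8
tcp_pos: [0.4461, -0.2159, 0.0632]
tool_rot: [0.706, -0.045, 0.048, -0.705]
wrist_force: [0.1, 0.9, -0.1]
opening: 0.092
```

```bash
python3 - <<'E'
from h import *
rep()
import pickle
c=robot.read_camera("wrist"); cv2.imwrite(f"pics/wrist3.png",c["image"])
pickle.dump({k:v for k,v in c.items() if k!="image"},open(f"pics/wrist3.pkl","wb"))
print(rows([.4445,-.214,.06],tool(1.4414,0,1),1,100))
E
```

```text
t 4.80 tcp [ 0.4461 -0.2159  0.0632] op 0.0920 F [ 0.1  0.9 -0.1] M [ 0.02 -0.06  0.04]
j [-0.17  0.51  0.69  2.12 -0.52  0.67  2.31]
yax [ 0.004 -0.001 -1.   ] zax [ 0.131  0.991 -0.   ]
-2.1 3.2 1.3 -0.0002 -0.0011 0.0042 100
```

View pics/wrist3.png

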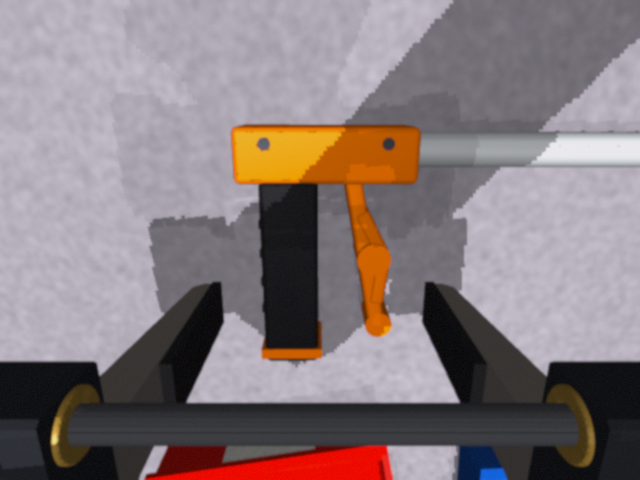

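```bash
python3 - <<'E'
from fit import *
W=pickle.load(open("pics/wrist3.pkl","rb"))
a=ray(W,430,150,17e-3);b=ray(W,630,149,17e-3); d=b-a; print("axis",a,b,"yaw",np.arctan2(d[1],d[0]))
for z in (.017,.033): print(z,"back",ray(W,262,258,z)[:2],"trig",ray(W,391,258,z)[:2])
E
```

```text
axis [ 0.39064384 -0.15258027  0.017     ] [ 0.40376764 -0.04956871  0.017     ] yaw 1.4440776926882637
0.017 back [ 0.43808013 -0.24963437] trig [ 0.44761276 -0.17757976]
0.033 back [ 0.43257433 -0.24634803] trig [ 0.44140108 -0.17962899]
```

```bash
python3 - <<'E'
from h import *
print(rows([.4435,-.2135,.005],tool(1.443,0,1),6,100))
E
```

```text
-0.6 9.7 0.3 -0.0000 -0.0005 0.0007 100; -0.6 9.7 0.3 -0.0000 -0.0005 0.0007 100; -0.5 9.7 0.3 -0.0000 -0.0005 0.0007 100; -0.5 9.7 0.3 -0.0000 -0.0005 0.0007 100; -0.5 9.7 0.3 -0.0000 -0.0005 0.0007 100; -0.5 9.7 0.3 -0.0000 -0.0005 0.0007 100
```

Request:
{"fn": "carry_out", "kwargs": {"deltas": "-0.6 9.7 0.3 0 0 0.001 100; -0.6 9.7 0.3 0 0 0.001 100; -0.6 9.7 0.3 0 0 0.001 100; 0 0 0 0 0 0 100"}}

```text
clock: 5.25
tcp_pos: [0.4445, -0.2139, 0.0311]
tool_rot: [-0.705, 0.046, -0.046, 0.706]
wrist_force: [0.9, -0.1, -0.5]
opening: 0.092
```

```bash
python3 - <<'E'
from h import *
rep();print(rows([.4435,-.2135,.005],tool(1.443,0,1),4,100))
E
```

```text
t 5.25 tcp [ 0.4445 -0.2139  0.0311] op 0.0920 F [ 0.9 -0.1 -0.5] M [ 0.01  0.05 -0.02]
j [-0.13  0.57  0.63  2.13 -0.58  0.62  2.36]
yax [ 0.     0.001 -1.   ] zax [0.13  0.992 0.001]
-0.3 6.5 0.1 -0.0002 -0.0006 0.0000 100; -0.3 6.5 0.1 -0.0002 -0.0006 0.0000 100; -0.3 6.5 0.1 -0.0002 -0.0006 0.0000 100; -0.3 6.5 0.1 -0.0002 -0.0006 0.0000 100
```

Request:
{"fn": "carry_out", "kwargs": {"deltas": "-0.3 6.5 0 0 0 0 100; -0.3 6.5 0 0 0 0 100; -0.3 6.5 0 0 0 0 100; -0.3 6.5 0 0 0 0 100; 0 0 0 0 0 0 100"}}

```text
clock: 5.75
tcp_pos: [0.4428, -0.2135, 0.0022]
tool_rot: [-0.705, 0.046, -0.046, 0.706]
wrist_force: [-0.2, 1.0, -0.1]
opening: 0.0918
```

Request:
{"fn": "carry_out", "kwargs": {"deltas": "0 0 0 0 0 0 85; 0 0 0 0 0 0 78; 0 0 0 0 0 0 74; 0 0 0 0 0 0 72; 0 0 0 0 0 0 72; 0 0 0 0 0 0 72", "force": 30}}

```text
clock: 6.35
tcp_pos: [0.4433, -0.214, 0.0026]
tool_rot: [-0.706, 0.046, -0.046, 0.706]
wrist_force: [-0.3, -1.6, -2.4]
opening: 0.0665
```

```bash
python3 - <<'E'
from h import *
rep()
c=robot.read_camera("wrist"); cv2.imwrite(f"pics/wrist4.png",c["image"])
E
```

```text
t 6.35 tcp [ 0.4433 -0.214   0.0026] op 0.0665 F [-0.3 -1.6 -2.4] M [-0.11 -0.1  -0.03]
j [-0.08  0.61  0.58  2.14 -0.63  0.56  2.4 ]
yax [ 0.  0. -1.] zax [0.13  0.992 0.   ]
```

View pics/wrist4.png

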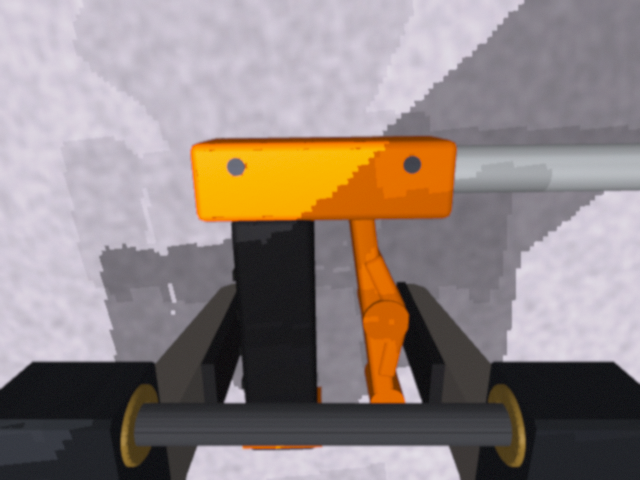

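Request:
{"fn": "carry_out", "kwargs": {"deltas": "0 -8 0 0 0 0 72; 0 -10 0 0 0 0 72; 0 -12 0 0 0 0 72; 0 -12 0 0 0 0 72; 0 -12 0 0 0 0 72; 0 -12 0 0 0 0 72; 0 -12 0 0 0 0 72; 0 -12 0 0 0 0 72; 0 0 0 0 0 0 72; 0 0 0 0 0 0 72"}}

```text
clock: 7.4
tcp_pos: [0.4436, -0.2137, 0.1022]
tool_rot: [-0.705, 0.045, -0.047, 0.706]
wrist_force: [-0.3, 0.8, -2.5]
opening: 0.0663
```

```bash
cat > snap.py <<'E'
from h import *
import sys,pickle
t=sys.argv[1]
rep()
for n in sys.argv[2:]:
    c=robot.read_camera(n); cv2.imwrite(f"pics/{n}{t}.png",c["image"]); pickle.dump({k:v for k,v in c.items() if k!="image"},open(f"pics/{n}{t}.pkl","wb"))
E
python3 snap.py 5 wrist scene top
```

```text
t 7.40 tcp [ 0.4436 -0.2137  0.1022] op 0.0663 F [-0.3  0.8 -2.5] M [-0.05 -0.01 -0.04]
j [-0.23  0.44  0.75  2.11 -0.45  0.75  2.25]
yax [ 0.003  0.001 -1.   ] zax [0.13  0.992 0.001]
```

View pics/wrist5.png

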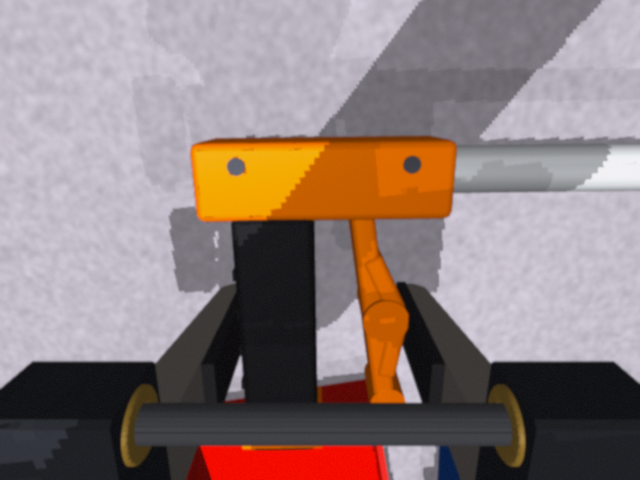

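View pics/scene5.png

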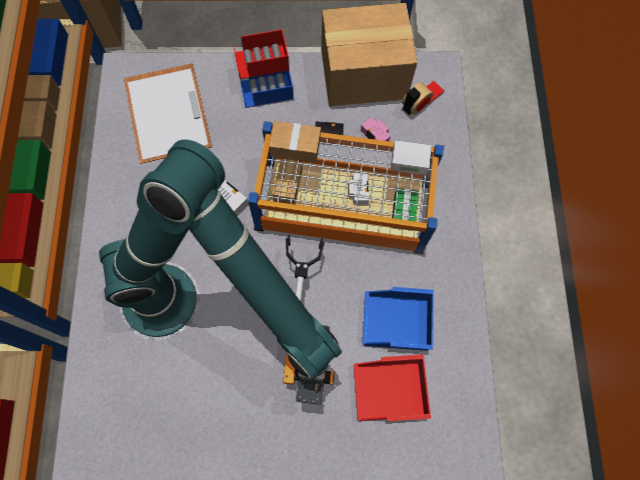

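View pics/top5.png

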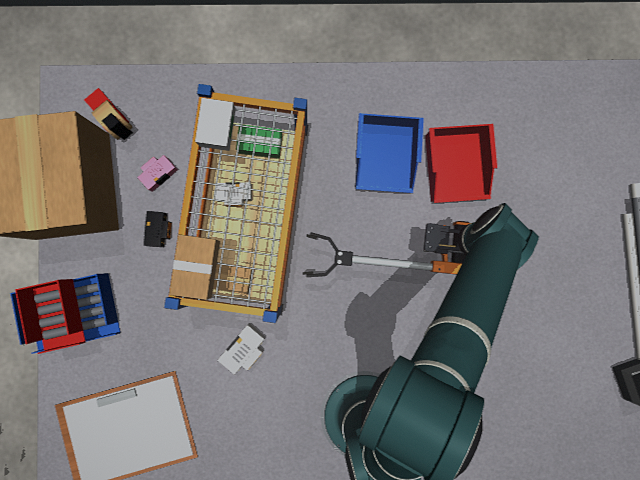

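```bash
python3 - <<'E'
from fit import *
a=cv2.imread("pics/top5.png"); b=cv2.imread("pics/scene5.png")
p,q,s=cur()
J=np.array([-60,-14.4,350]);mm=[J+[46,0,-13],J+[46,0,13],J+[58,0,13],J+[58,0,-13]]
mn=[J+[-46,0,-13],J+[-46,0,13],J+[-58,0,13],J+[-58,0,-13]]
ax=[J*[1,1,0]+[0,0,20],J]
k=5
A=[]
for im,c,(x0,y0) in ((a,T,(295,220)),(b,S,(270,225))):
    B=cv2.resize(im[y0:y0+70,x0:x0+75],None,fx=k,fy=k,interpolation=cv2.INTER_CUBIC)
    for pts in (mm,mn,ax):
        uv=px(c,p+q.apply(np.array(pts)/1000)); cv2.polylines(B,[(((uv-[x0,y0])+.5)*k).round().astype(int)],True,(0,0,255),1,cv2.LINE_AA)
    A.append(B)
cv2.imwrite("pics/v5.png",np.hstack(A))
E
```

```text
(no output)
```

View pics/v5.png

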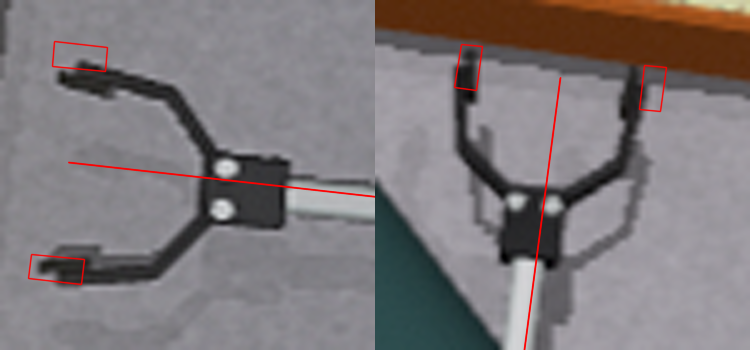

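```bash
cat > tri.py <<'E'
from fit import *
def tri(ut,us):
    def P(c): 
        Rm=cv2.Rodrigues(c["rvec"])[0]; K=np.array([[c["fx"],0,c["cx"]],[0,c["fy"],c["cy"]],[0,0,1]]); return K@np.c_[Rm,c["tvec"]]
    X=cv2.triangulatePoints(P(T),P(S),np.array(ut,float).reshape(2,1),np.array(us,float).reshape(2,1)); return (X[:3]/X[3]).ravel()
E
python3 - <<'E'
from tri import *
t=lambda x,y:(295+(x+.5)/5-.5,220+(y+.5)/5-.5); s=lambda x,y:(270+(x-375+.5)/5-.5,225+(y+.5)/5-.5)
p,q,_=cur()
for n,u,v in (("R",(82,78),(633,95)),("L",(62,266),(466,77)),("screwR",(226,167),(552,206)),("screwL",(222,209),(515,202)),("headrear",(286,190),(530,262))):
    X=tri(t(*u),s(*v)); print(n,X.round(4),"tool",(q.inv().apply(X-p)*1000).round(1))
E
```

```text
R [0.4705 0.133  0.107 ] tool [-18.1  -5.2 347.3]
L [0.3773 0.1445 0.1069] tool [-111.9   -5.2  346.6]
screwR [0.4248 0.0641 0.1214] tool [-54.4 -19.7 273.2]
screwL [0.4045 0.0666 0.1216] tool [-74.9 -19.9 272.9]
headrear [0.4128 0.0345 0.1135] tool [-62.5 -11.8 242.2]
```

```bash
cat >> h.py <<'E'
J=np.array([-64.5,-7,348])/1000
def tgt(jaw,yaw,pitch):
    q=tool(yaw,pitch,1); return np.array(jaw)-q.apply(J),q
def jaw():
    p,q,s=cur(); j=p+q.apply(J); z=q.as_matrix()[:,2]; return j,np.arctan2(z[1],z[0]),-np.arcsin(z[2])
def toward(jw,yaw,pitch,n,op):
    p,q=tgt(jw,yaw,pitch); print("jaw now",[np.round(v,3) for v in jaw()]); print("tcp tgt",p.round(3)); print(rows(p,q,n,op).replace("; ","\n"))
E
python3 - <<'E'
from h import *
toward([.50,.09,.17],1.50,0,8,72)
E
```

```text
jaw now [array([0.425, 0.14 , 0.109]), np.float64(1.44), np.float64(-0.001)]
tcp tgt [ 0.54  -0.262  0.163]
12.8 -7.7 -4.4 -0.0001 -0.0075 0.0002 72
12.7 -7.7 -4.5 -0.0001 -0.0075 0.0002 72
12.7 -7.7 -4.6 -0.0001 -0.0075 0.0002 72
12.6 -7.7 -4.6 -0.0001 -0.0075 0.0002 72
12.6 -7.7 -4.7 -0.0001 -0.0075 0.0002 72
12.6 -7.7 -4.8 -0.0001 -0.0075 0.0002 72
12.5 -7.7 -4.9 -0.0001 -0.0075 0.0002 72
12.5 -7.7 -5.0 -0.0001 -0.0075 0.0002 72
```

Request:
{"fn": "carry_out", "kwargs": {"deltas": "0 -8 -12 0 0 0 72; 8 -8 -10 0 0 0 72; 12.5 -8 -5 0 -0.008 0 72; 12.5 -8 -5 0 -0.008 0 72; 12.5 -8 -5 0 -0.008 0 72; 12.5 -8 -5 0 -0.008 0 72; 12.5 -8 -5 0 -0.008 0 72; 12.5 -8 -5 0 -0.008 0 72; 12.5 0 -5 0 -0.008 0 72; 12.5 0 -5 0 -0.008 0 72; 0 0 0 0 0 0 72"}}

```text
clock: 8.65
tcp_pos: [0.5483, -0.3031, 0.1723]
tool_rot: [0.709, -0.025, 0.026, -0.704]
wrist_force: [0.2, 0.7, -2.3]
opening: 0.0663
```

```bash
python3 - <<'E'
from h import *
rep();toward([.587,.09,.145],1.56,0,8,72)
E
```

```text
t 8.65 tcp [ 0.5483 -0.3031  0.1723] op 0.0663 F [ 0.2  0.7 -2.3] M [-0.06 -0.04 -0.  ]
j [-0.09  0.56  0.75  1.74 -0.43  1.01  2.32]
yax [ 0.001 -0.007 -1.   ] zax [ 0.072  0.997 -0.007]
jaw now [array([0.509, 0.049, 0.177]), np.float64(1.499), np.float64(0.007)]
tcp tgt [ 0.648 -0.259  0.138]
12.0 4.3 6.5 0.0008 -0.0077 0.0001 72
12.0 4.3 6.4 0.0008 -0.0077 0.0001 72
12.1 4.3 6.3 0.0008 -0.0077 0.0001 72
12.1 4.3 6.2 0.0008 -0.0077 0.0001 72
12.2 4.3 6.1 0.0008 -0.0077 0.0001 72
12.2 4.3 6.0 0.0008 -0.0077 0.0001 72
12.3 4.3 5.9 0.0008 -0.0077 0.0001 72
12.3 4.3 5.8 0.0008 -0.0077 0.0001 72
```

Request:
{"fn": "carry_out", "kwargs": {"deltas": "12 4 6 0.001 -0.008 0 72; 12 4 6 0.001 -0.008 0 72; 12 4 6 0.001 -0.008 0 72; 12 4 6 0.001 -0.008 0 72; 12 4 6 0.001 -0.008 0 72; 12 4 6 0.001 -0.008 0 72; 12 4 6 0.001 -0.008 0 72; 12 4 6 0.001 -0.008 0 72; 0 0 0 0 0 0 72"}}

```text
clock: 9.55
tcp_pos: [0.6544, -0.253, 0.1355]
tool_rot: [-0.706, 0.001, 0.0, 0.709]
wrist_force: [-0.4, 0.4, -2.1]
opening: 0.0664
```

```bash
python3 snap.py 6 scene top; python3 - <<'E'
from fit import *
a=cv2.imread("pics/top6.png"); b=cv2.imread("pics/scene6.png")
p,q,s=cur(); print([np.round(v,3) for v in jaw()])
J=np.array([-64.5,-7,348]);mm=[J+[46,0,-13],J+[46,0,13],J+[58,0,13],J+[58,0,-13]]
mn=[J+[-46,0,-13],J+[-46,0,13],J+[-58,0,13],J+[-58,0,-13]]
ax=[J*[1,1,0]+[0,0,20],J]
k=5
A=[]
for im,c,(x0,y0) in ((a,T,(275,150)),(b,S,(310,220))):
    B=cv2.resize(im[y0:y0+80,x0:x0+80],None,fx=k,fy=k,interpolation=cv2.INTER_CUBIC)
    for pts in (mm,mn,ax):
        uv=px(c,p+q.apply(np.array(pts)/1000)); cv2.polylines(B,[(((uv-[x0,y0])+.5)*k).round().astype(int)],True,(0,0,255),1,cv2.LINE_AA)
    A.append(B)
cv2.imwrite("pics/v6.png",np.hstack(A))
E
```

```text
t 9.55 tcp [ 0.6544 -0.253   0.1355] op 0.0664 F [-0.4  0.4 -2.1] M [ 0.01 -0.07 -0.02]
j [-0.12  0.71  0.68  1.56 -0.5   1.05  2.26]
yax [-0.002  0.004 -1.   ] zax [0.    1.    0.004]
[array([0.589, 0.093, 0.145]), np.float64(1.567), np.float64(-0.003)]
```

View pics/v6.png

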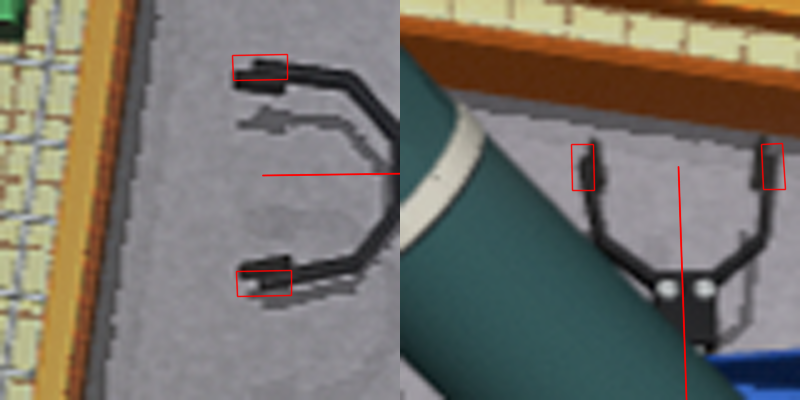

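View pics/scene6.png

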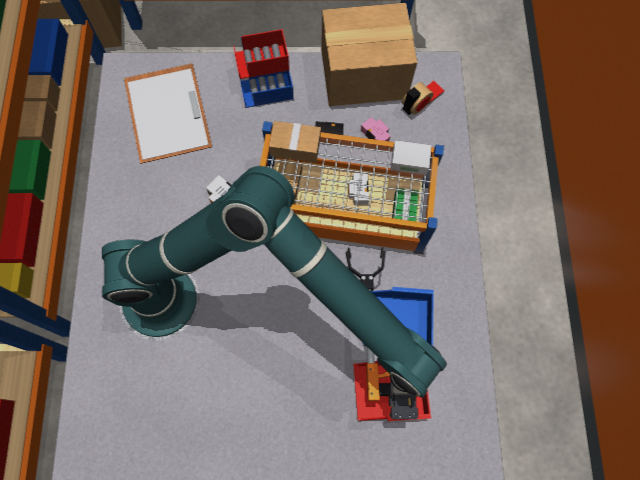

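```bash
python3 - <<'E'
from h import *
toward([.587,.205,.134],1.564,0,8,72)
E
```

```text
jaw now [array([0.589, 0.093, 0.145]), np.float64(1.567), np.float64(-0.003)]
tcp tgt [ 0.649 -0.143  0.127]
-0.5 1.2 14.0 -0.0004 0.0004 -0.0003 72
-0.5 1.2 14.0 -0.0004 0.0004 -0.0003 72
-0.5 1.2 14.0 -0.0004 0.0004 -0.0003 72
-0.5 1.2 14.0 -0.0004 0.0004 -0.0003 72
-0.5 1.2 14.0 -0.0004 0.0004 -0.0003 72
-0.5 1.2 14.0 -0.0004 0.0004 -0.0003 72
-0.5 1.2 14.0 -0.0004 0.0004 -0.0003 72
-0.5 1.2 14.0 -0.0004 0.0004 -0.0003 72
```

Request:
{"fn": "carry_out", "kwargs": {"deltas": "-0.5 4 6 0 0 0 72; -0.5 4 10 0 0 0 72; -0.5 2 12 0 0 0 72; -0.5 0 14 0 0 0 72; 0 0 0 0 0 0 72"}}

```text
clock: 10.15
tcp_pos: [0.6485, -0.2109, 0.1264]
tool_rot: [-0.706, 0.003, -0.002, 0.708]
wrist_force: [-0.6, 0.1, -3.9]
opening: 0.0661
```

```bash
python3 - <<'E'
from h import *
rep();toward([.586,.205,.134],1.564,0,6,72)
E
```

```text
t 10.15 tcp [ 0.6485 -0.2109  0.1264] op 0.0661 F [-0.6  0.1 -3.9] M [-0.03 -0.11 -0.01]
j [-0.19  0.69  0.68  1.62 -0.5   1.01  2.21]
yax [-0.003  0.004 -1.   ] zax [0.007 1.    0.004]
jaw now [array([0.586, 0.138, 0.135]), np.float64(1.564), np.float64(-0.004)]
tcp tgt [ 0.648 -0.143  0.127]
-0.1 -0.1 11.2 -0.0006 -0.0000 -0.0004 72
-0.1 -0.1 11.2 -0.0006 -0.0000 -0.0004 72
-0.1 -0.1 11.2 -0.0006 -0.0000 -0.0004 72
-0.1 -0.1 11.2 -0.0006 -0.0000 -0.0004 72
-0.1 -0.1 11.2 -0.0006 -0.0000 -0.0004 72
-0.1 -0.1 11.2 -0.0006 -0.0000 -0.0004 72
```

Request:
{"fn": "carry_out", "kwargs": {"deltas": "0 0 11 0 0 0 72; 0 0 11 0 0 0 72; 0 0 11 0 0 0 72; 0 0 11 0 0 0 72; 0 0 11 0 0 0 72; 0 0 11 0 0 0 72; 0 0 11 0 0 0 72; 0 0 0 0 0 0 72"}}

```text
clock: 10.95
tcp_pos: [0.6496, -0.1253, 0.1274]
tool_rot: [-0.706, 0.002, -0.001, 0.709]
wrist_force: [-0.6, 1.0, -2.1]
opening: 0.0663
```

```bash
python3 - <<'E'
from h import *
rep();toward([.585,.31,.125],1.564,0.08,8,72)
E
```

```text
t 10.95 tcp [ 0.6496 -0.1253  0.1274] op 0.0663 F [-0.6  1.  -2.1] M [-0.07 -0.05  0.01]
j [-0.33  0.66  0.68  1.67 -0.49  0.99  2.09]
yax [-0.001  0.004 -1.   ] zax [0.005 1.    0.004]
jaw now [array([0.587, 0.223, 0.136]), np.float64(1.566), np.float64(-0.004)]
tcp tgt [ 0.647 -0.038  0.146]
-0.4 -2.3 10.9 -0.0105 0.0003 -0.0002 72
-0.4 -2.4 10.9 -0.0105 0.0003 -0.0002 72
-0.4 -2.5 10.9 -0.0105 0.0003 -0.0002 72
-0.4 -2.6 10.9 -0.0105 0.0003 -0.0002 72
-0.4 -2.7 10.8 -0.0105 0.0003 -0.0002 72
-0.4 -2.8 10.8 -0.0105 0.0003 -0.0002 72
-0.4 -2.9 10.8 -0.0105 0.0003 -0.0002 72
-0.4 -3.1 10.7 -0.0105 0.0003 -0.0002 72
```

Request:
{"fn": "carry_out", "kwargs": {"deltas": "0 -2.5 11 -0.0105 0 0 72; 0 -2.5 11 -0.0105 0 0 72; -0.4 -2.5 11 -0.0105 0 0 72; -0.4 -2.5 11 -0.0105 0 0 72; -0.4 -2.5 11 -0.0105 0 0 72; -0.4 -3 11 -0.0105 0 0 72; -0.4 -3 11 -0.0105 0 0 72; -0.4 -3 10 -0.0105 0 0 72; 0 0 0 0 0 0 72"}}

```text
clock: 11.85
tcp_pos: [0.6474, -0.0318, 0.1474]
tool_rot: [0.737, -0.002, 0.002, -0.676]
wrist_force: [0.1, 0.5, -2.4]
opening: 0.0664
```

```bash
python3 snap.py 7 scene top;  python3 - <<'E'
from h import *
toward([.585,.322,.078],1.564,0.30,10,72)
a=cv2.imread("pics/top7.png"); b=cv2.imread("pics/scene7.png")
crop(a,200,150,320,230,6,"pics/v7a.png");crop(b,320,140,440,230,6,"pics/v7b.png")
E
```

```text
t 11.85 tcp [ 0.6474 -0.0318  0.1474] op 0.0664 F [ 0.1  0.5 -2.4] M [ 0.06 -0.1  -0.05]
j [-0.57  0.63  0.75  1.7  -0.4   0.98  1.87]
yax [-0.001 -0.087 -0.996] zax [ 0.005  0.996 -0.087]
jaw now [array([0.585, 0.313, 0.124]), np.float64(1.563), np.float64(0.088)]
tcp tgt [ 0.647 -0.013  0.174]
-0.0 -2.9 1.9 -0.0212 -0.0001 -0.0001 72
-0.0 -2.9 1.8 -0.0212 -0.0001 -0.0001 72
-0.0 -2.9 1.8 -0.0212 -0.0001 -0.0001 72
-0.0 -3.0 1.7 -0.0212 -0.0001 -0.0001 72
-0.0 -3.0 1.7 -0.0212 -0.0001 -0.0001 72
-0.0 -3.0 1.6 -0.0212 -0.0001 -0.0001 72
-0.0 -3.1 1.5 -0.0212 -0.0001 -0.0001 72
-0.0 -3.1 1.5 -0.0212 -0.0001 -0.0001 72
-0.0 -3.1 1.4 -0.0212 -0.0001 -0.0001 72
-0.0 -3.2 1.3 -0.0212 -0.0001 -0.0001 72
```

View pics/v7a.png

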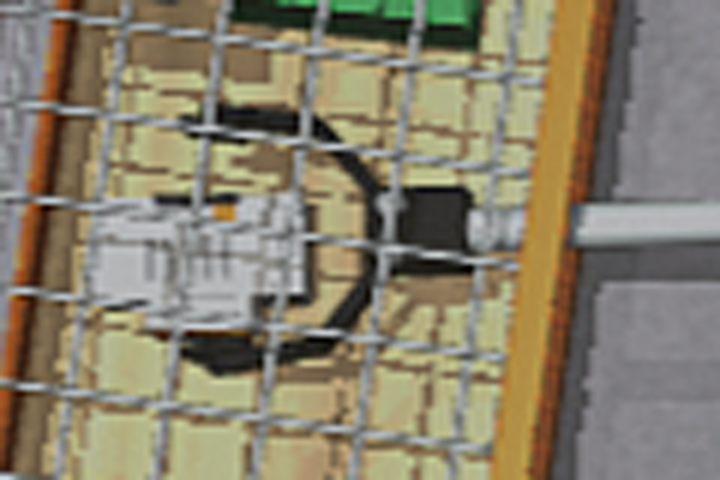

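View pics/v7b.png

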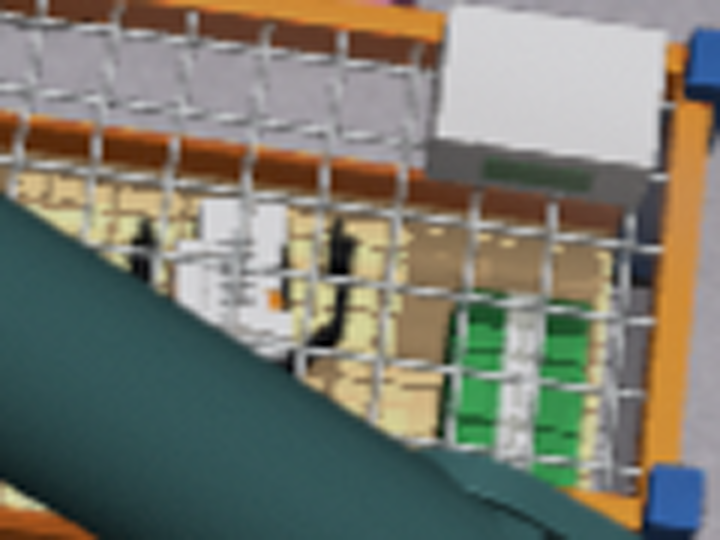

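Request:
{"fn": "carry_out", "kwargs": {"deltas": "-0.2 -3 1.8 -0.021 0 0 72; -0.2 -3 1.8 -0.021 0 0 72; -0.2 -3 1.8 -0.021 0 0 72; -0.2 -3 1.8 -0.021 0 0 72; -0.2 -3 1.7 -0.021 0 0 72; -0.2 -3 1.6 -0.021 0 0 72; -0.2 -3 1.5 -0.021 0 0 72; -0.2 -3 1.5 -0.021 0 0 72; -0.2 -3 1.4 -0.021 0 0 72; -0.2 -3 1.3 -0.021 0 0 72; 0 0 0 0 0 0 72"}}

```text
clock: 13.05
tcp_pos: [0.6451, -0.0127, 0.1762]
tool_rot: [0.81, -0.004, 0.003, -0.586]
wrist_force: [-0.3, 0.9, -2.6]
opening: 0.0663
```

```bash
python3 - <<'E'
from h import *
rep();toward([.583,.3255,.044],1.564,0.436,10,72)
E
```

```text
t 13.05 tcp [ 0.6451 -0.0127  0.1762] op 0.0663 F [-0.3  0.9 -2.6] M [ 0.43 -0.06  0.03]
j [-0.79  0.67  0.89  1.69 -0.22  1.01  1.66]
yax [-0.003 -0.312 -0.95 ] zax [ 0.01   0.95  -0.312]
jaw now [array([0.584, 0.321, 0.074]), np.float64(1.56), np.float64(0.318)]
tcp tgt [0.645 0.007 0.185]
0.0 -1.4 1.6 -0.0118 -0.0004 -0.0002 72
0.0 -1.4 1.6 -0.0118 -0.0004 -0.0002 72
0.0 -1.4 1.5 -0.0118 -0.0004 -0.0002 72
0.0 -1.5 1.5 -0.0118 -0.0004 -0.0002 72
0.0 -1.5 1.5 -0.0118 -0.0004 -0.0002 72
0.0 -1.5 1.5 -0.0118 -0.0004 -0.0002 72
0.0 -1.5 1.5 -0.0118 -0.0004 -0.0002 72
0.0 -1.5 1.5 -0.0118 -0.0004 -0.0002 72
0.0 -1.6 1.4 -0.0118 -0.0004 -0.0002 72
0.0 -1.6 1.4 -0.0118 -0.0004 -0.0002 72
```

Request:
{"fn": "carry_out", "kwargs": {"deltas": "0 -1.5 1.6 -0.012 0 0 72; 0 -1.5 1.6 -0.012 0 0 72; 0 -1.5 1.5 -0.012 0 0 72; 0 -1.5 1.5 -0.012 0 0 72; 0 -1.5 1.5 -0.012 0 0 72; 0 -1.5 1.5 -0.012 0 0 72; 0 0 0 0 0 0 72"}}

```text
clock: 13.75
tcp_pos: [0.6451, -0.0006, 0.1818]
tool_rot: [0.832, -0.005, 0.003, -0.554]
wrist_force: [0.5, 0.2, -2.2]
opening: 0.0665
```

```bash
python3 snap.py 8 scene top;  python3 - <<'E'
from h import *
toward([.583,.3255,.044],1.564,0.436,5,72)
a=cv2.imread("pics/top8.png"); b=cv2.imread("pics/scene8.png")
cv2.imwrite("pics/v8.png",np.hstack([cv2.resize(a[160:230,210:290],None,fx=5,fy=5,interpolation=2),cv2.resize(b[145:215,325:405],None,fx=5,fy=5,interpolation=2)]))
E
```

```text
t 13.75 tcp [ 6.451e-01 -6.000e-04  1.818e-01] op 0.0665 F [ 0.5  0.2 -2.2] M [ 0.55 -0.11 -0.02]
j [-0.86  0.7   0.92  1.67 -0.17  1.03  1.59]
yax [-0.005 -0.386 -0.923] zax [ 0.011  0.923 -0.386]
jaw now [array([0.585, 0.323, 0.054]), np.float64(1.558), np.float64(0.396)]
tcp tgt [0.645 0.007 0.185]
0.1 -1.1 1.3 -0.0081 -0.0011 -0.0005 72
0.1 -1.1 1.3 -0.0081 -0.0011 -0.0005 72
0.1 -1.1 1.3 -0.0081 -0.0011 -0.0005 72
0.1 -1.1 1.3 -0.0081 -0.0011 -0.0005 72
0.1 -1.2 1.3 -0.0081 -0.0011 -0.0005 72
```

View pics/v8.png

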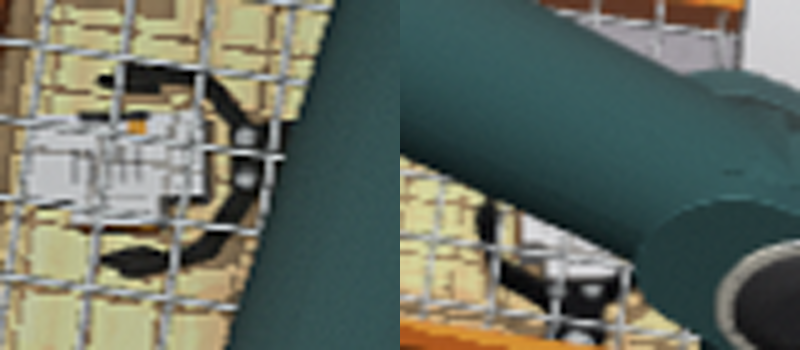

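Request:
{"fn": "carry_out", "kwargs": {"deltas": "0 -1.1 2 -0.009 0 0 72; 0 -1.1 2 -0.009 0 0 72; 0 -1.1 2 -0.009 0 0 72; 0 -1.1 2 -0.009 0 0 72; 0 -1.1 2 -0.006 0 0 72; 0 0 0 0 0 0 72; 0 0 0 0 0 0 72"}}

```text
clock: 14.55
tcp_pos: [0.6451, 0.0106, 0.1831]
tool_rot: [0.845, -0.006, 0.004, -0.535]
wrist_force: [-0.3, -0.5, -1.9]
opening: 0.0664
```

```bash
python3 - <<'E'
from h import *
rep();toward([.583,.329,.044],1.564,0.436,2,72)
E
```

```text
t 14.55 tcp [0.6451 0.0106 0.1831] op 0.0664 F [-0.3 -0.5 -1.9] M [ 0.53 -0.11  0.02]
j [-0.9   0.73  0.94  1.66 -0.15  1.05  1.55]
yax [-0.006 -0.427 -0.904] zax [ 0.012  0.904 -0.427]
jaw now [array([0.585, 0.329, 0.041]), np.float64(1.557), np.float64(0.441)]
tcp tgt [0.645 0.01  0.185]
0.1 -0.6 -0.5 0.0026 -0.0032 -0.0014 72
0.1 -0.6 -0.5 0.0026 -0.0032 -0.0014 72
```

Request:
{"fn": "carry_out", "kwargs": {"deltas": "0 -3 -1 0 0 0 72; 0 0 0 0 0 0 70; 0 0 0 0 0 0 68; 0 0 0 0 0 0 66; 0 0 0 0 0 0 64; 0 0 0 0 0 0 62; 0 0 0 0 0 0 60; 0 0 0 0 0 0 58; 0 0 0 0 0 0 55", "force": 42}}

```text
clock: 15.45
tcp_pos: [0.6451, 0.01, 0.1869]
tool_rot: [0.845, -0.006, 0.004, -0.535]
wrist_force: [0.6, 0.1, -1.9]
opening: 0.0592
```

```bash
python3 snap.py 9 scene top wrist;  python3 - <<'E'
from h import *
print(jaw())
a=cv2.imread("pics/top9.png"); b=cv2.imread("pics/scene9.png")
cv2.imwrite("pics/v9.png",np.hstack([cv2.resize(a[160:230,210:290],None,fx=5,fy=5,interpolation=2),cv2.resize(b[145:215,325:405],None,fx=5,fy=5,interpolation=2)]))
E
```

```text
t 15.45 tcp [0.6451 0.01   0.1869] op 0.0592 F [ 0.6  0.1 -1.9] M [ 0.56 -0.13 -0.  ]
j [-0.9   0.72  0.94  1.66 -0.14  1.06  1.55]
yax [-0.006 -0.427 -0.904] zax [ 0.014  0.904 -0.427]
(array([0.58553502, 0.3286432 , 0.04473738]), np.float64(1.5552232732996614), np.float64(0.440819213186377))
```

View pics/v9.png

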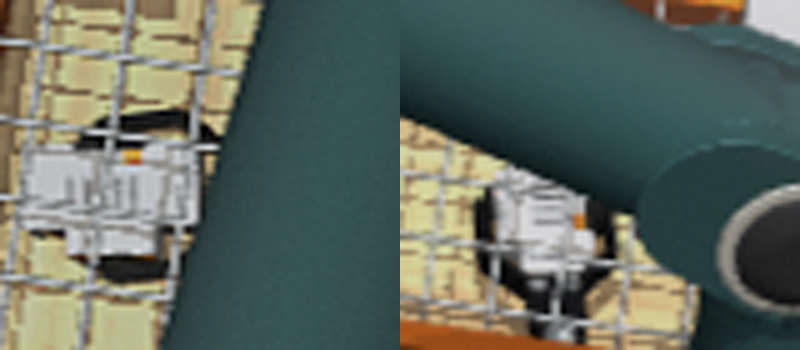

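View pics/wrist9.png

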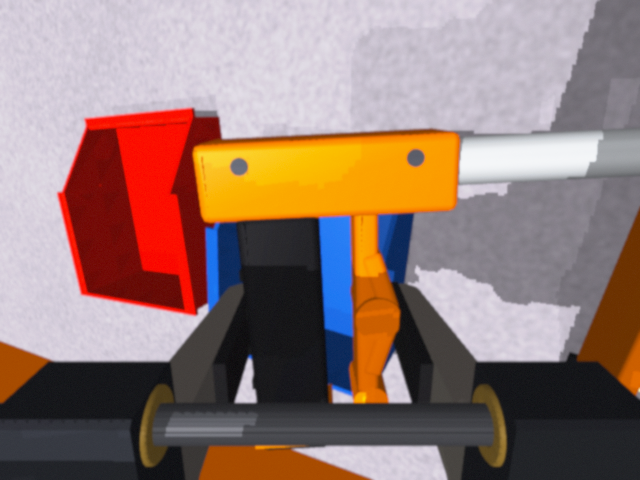

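Request:
{"fn": "carry_out", "kwargs": {"deltas": "0 0 0 0 0 0 55; 0 -2 1 0 0 0 55; 0 -3 1 0 0 0 55; 0 -4 1.5 0 0 0 55; 0 -4 1.5 0 0 0 55; 0 0 0 0 0 0 55", "force": 50}}

```text
clock: 16.2
tcp_pos: [0.6452, 0.0212, 0.1973]
tool_rot: [0.845, -0.006, 0.004, -0.535]
wrist_force: [-0.7, 0.2, -2.5]
opening: 0.0593
```

```bash
python3 - <<'E'
from h import *
rep();toward([.583,.318,.128],1.555,0.12,12,55)
E
```

```text
t 16.20 tcp [0.6452 0.0212 0.1973] op 0.0593 F [-0.7  0.2 -2.5] M [ 0.48 -0.07  0.  ]
j [-0.92  0.71  0.95  1.64 -0.14  1.08  1.54]
yax [-0.006 -0.427 -0.904] zax [ 0.013  0.904 -0.427]
jaw now [array([0.585, 0.34 , 0.055]), np.float64(1.556), np.float64(0.441)]
tcp tgt [ 0.642 -0.029  0.163]
-0.2 4.4 -2.6 0.0268 0.0001 0.0000 55
-0.2 4.3 -2.7 0.0268 0.0001 0.0000 55
-0.2 4.3 -2.8 0.0268 0.0001 0.0000 55
-0.2 4.2 -2.9 0.0268 0.0001 0.0000 55
-0.2 4.1 -3.0 0.0268 0.0001 0.0000 55
-0.2 4.0 -3.1 0.0268 0.0001 0.0000 55
-0.2 3.9 -3.2 0.0268 0.0001 0.0000 55
-0.2 3.8 -3.4 0.0268 0.0001 0.0000 55
-0.2 3.8 -3.5 0.0268 0.0001 0.0000 55
-0.2 3.7 -3.6 0.0268 0.0001 0.0000 55
-0.2 3.6 -3.6 0.0268 0.0001 0.0000 55
-0.2 3.5 -3.7 0.0268 0.0001 0.0000 55
```

Request:
{"fn": "carry_out", "kwargs": {"deltas": "-0.2 3 -6 0.018 0 0 55; -0.2 4.4 -5 0.026 0 0 55; -0.2 4.3 -3 0.027 0 0 55; -0.2 4.2 -3 0.027 0 0 55; -0.2 4.1 -3 0.027 0 0 55; -0.2 4 -3 0.027 0 0 55; -0.2 3.9 -3 0.027 0 0 55; -0.2 3.8 -3 0.027 0 0 55; 0 0 0 0 0 0 55"}}

```text
clock: 17.1
tcp_pos: [0.6419, -0.024, 0.1768]
tool_rot: [0.78, -0.007, 0.006, -0.626]
wrist_force: [0.4, 0.1, -2.8]
opening: 0.0592
```

```bash
python3 snap.py 10 scene top;  python3 - <<'E'
from h import *
toward([.583,.305,.136],1.555,0.1,8,55)
a=cv2.imread("pics/top10.png"); b=cv2.imread("pics/scene10.png")
cv2.imwrite("pics/v10.png",np.hstack([cv2.resize(a[160:230,210:290],None,fx=5,fy=5,interpolation=2),cv2.resize(b[145:215,325:405],None,fx=5,fy=5,interpolation=2)]))
E
```

```text
t 17.10 tcp [ 0.6419 -0.024   0.1768] op 0.0592 F [ 0.4  0.1 -2.8] M [ 0.01 -0.1  -0.04]
j [-0.71  0.63  0.85  1.7  -0.28  1.01  1.73]
yax [-0.003 -0.217 -0.976] zax [ 0.019  0.976 -0.217]
jaw now [array([0.584, 0.32 , 0.108]), np.float64(1.554), np.float64(0.219)]
tcp tgt [ 0.642 -0.043  0.164]
0.0 2.1 -2.2 0.0149 -0.0001 0.0001 55
0.0 2.1 -2.2 0.0149 -0.0001 0.0001 55
0.0 2.1 -2.3 0.0149 -0.0001 0.0001 55
0.0 2.0 -2.3 0.0149 -0.0001 0.0001 55
0.0 2.0 -2.3 0.0149 -0.0001 0.0001 55
0.0 2.0 -2.4 0.0149 -0.0001 0.0001 55
0.0 1.9 -2.4 0.0149 -0.0001 0.0001 55
0.0 1.9 -2.4 0.0149 -0.0001 0.0001 55
```

View pics/v10.png

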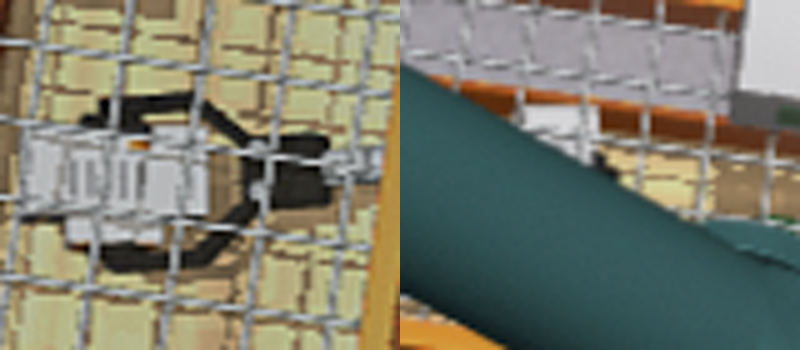

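Request:
{"fn": "carry_out", "kwargs": {"deltas": "0 2 -2 0.015 0 0 55; 0 2 -2 0.015 0 0 55; 0 2 -3 0.015 0 0 55; 0 2 -3 0.015 0 0 55; 0 2 -3 0.015 0 0 55; 0 2 -3 0.015 0 0 55; 0 2 -3 0.015 0 0 55; 0 2 -3 0.015 0 0 55; 0 0 0 0 0 0 55"}}

```text
clock: 18.1
tcp_pos: [0.6423, -0.0469, 0.1629]
tool_rot: [0.738, -0.005, 0.005, -0.675]
wrist_force: [-0.1, -0.3, -3.1]
opening: 0.0591
```

```bash
python3 - <<'E'
from h import *
rep();toward([.583,.235,.139],1.555,0.19,7,55)
E
```

```text
t 18.10 tcp [ 0.6423 -0.0469  0.1629] op 0.0591 F [-0.1 -0.3 -3.1] M [-0.16 -0.07  0.05]
j [-0.56  0.61  0.77  1.71 -0.38  1.    1.88]
yax [-0.001 -0.089 -0.996] zax [ 0.014  0.996 -0.089]
jaw now [array([0.583, 0.301, 0.139]), np.float64(1.557), np.float64(0.089)]
tcp tgt [ 0.642 -0.109  0.198]
0.1 -4.2 -9.3 -0.0144 0.0003 0.0001 55
0.1 -4.0 -9.3 -0.0144 0.0003 0.0001 55
0.1 -3.9 -9.4 -0.0144 0.0003 0.0001 55
0.1 -3.8 -9.5 -0.0144 0.0003 0.0001 55
0.1 -3.6 -9.5 -0.0144 0.0003 0.0001 55
0.1 -3.5 -9.6 -0.0144 0.0003 0.0001 55
0.1 -3.4 -9.6 -0.0144 0.0003 0.0001 55
```

Request:
{"fn": "carry_out", "kwargs": {"deltas": "0 -3.6 -9.4 -0.0144 0 0 55; 0 -4 -9.4 -0.0144 0 0 55; 0 -4 -9.4 -0.0144 0 0 55; 0 -4 -9.5 -0.0144 0 0 55; 0 -3.6 -9.5 -0.0144 0 0 55; 0 -3.5 -9.5 -0.0144 0 0 55; 0 -3.5 -9.5 -0.0144 0 0 55; 0 0 0 0 0 0 55"}}

```text
clock: 18.9
tcp_pos: [0.642, -0.1141, 0.2018]
tool_rot: [0.774, -0.004, 0.005, -0.633]
wrist_force: [0.2, 0.2, -2.4]
opening: 0.0592
```

```bash
python3 snap.py 11 scene top;  python3 - <<'E'
from h import *
toward([.583,.115,.139],1.555,0.2,10,55)
a=cv2.imread("pics/top11.png"); b=cv2.imread("pics/scene11.png")
cv2.imwrite("pics/v11.png",np.hstack([cv2.resize(a[160:230,230:310],None,fx=5,fy=5,interpolation=2),cv2.resize(b[165:235,325:405],None,fx=5,fy=5,interpolation=2)]))
E
```

```text
t 18.90 tcp [ 0.642  -0.1141  0.2018] op 0.0592 F [ 0.2  0.2 -2.4] M [ 0.07 -0.06 -0.02]
j [-0.56  0.59  0.85  1.68 -0.28  1.03  1.88]
yax [-0.001 -0.198 -0.98 ] zax [ 0.013  0.98  -0.198]
jaw now [array([0.581, 0.231, 0.139]), np.float64(1.559), np.float64(0.198)]
tcp tgt [ 0.642 -0.228  0.201]
0.2 2.2 -11.4 -0.0002 0.0004 0.0002 55
0.2 2.2 -11.4 -0.0002 0.0004 0.0002 55
0.2 2.2 -11.4 -0.0002 0.0004 0.0002 55
0.2 2.2 -11.4 -0.0002 0.0004 0.0002 55
0.2 2.3 -11.4 -0.0002 0.0004 0.0002 55
0.2 2.3 -11.4 -0.0002 0.0004 0.0002 55
0.2 2.3 -11.4 -0.0002 0.0004 0.0002 55
0.2 2.3 -11.4 -0.0002 0.0004 0.0002 55
0.2 2.3 -11.4 -0.0002 0.0004 0.0002 55
0.2 2.3 -11.4 -0.0002 0.0004 0.0002 55
```

View pics/v11.png

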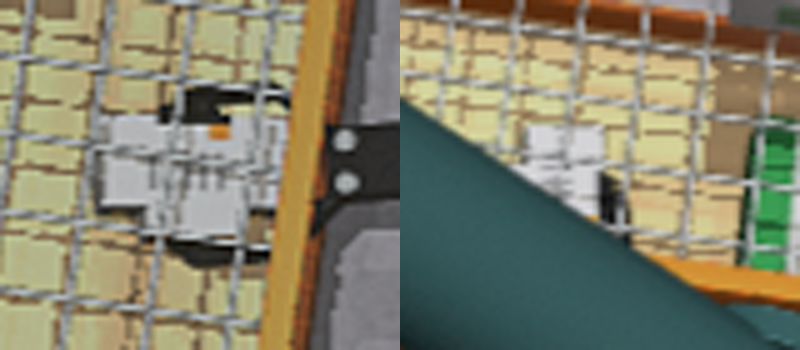

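Request:
{"fn": "carry_out", "kwargs": {"deltas": "0 2.2 -11 0 0 0 55; 0 2.2 -11 0 0 0 55; 0 2.2 -11 0 0 0 55; 0 0 0 0 0 0 55"}}

```text
clock: 19.4
tcp_pos: [0.6409, -0.1488, 0.2001]
tool_rot: [0.774, -0.005, 0.003, -0.634]
wrist_force: [0.4, -0.9, -2.1]
opening: 0.0594
```

```bash
python3 - <<'E'
from h import *
rep();toward([.583,.09,.140],1.555,0.2,9,55)
E
```

```text
t 19.40 tcp [ 0.6409 -0.1488  0.2001] op 0.0594 F [ 0.4 -0.9 -2.1] M [-0.01 -0.1  -0.01]
j [-0.5   0.6   0.84  1.67 -0.28  1.02  1.94]
yax [-0.003 -0.197 -0.98 ] zax [ 0.011  0.98  -0.197]
jaw now [array([0.58 , 0.194, 0.139]), np.float64(1.56), np.float64(0.198)]
tcp tgt [ 0.642 -0.253  0.202]
0.3 2.0 -11.4 -0.0002 0.0005 0.0000 55
0.3 2.0 -11.4 -0.0002 0.0005 0.0000 55
0.3 2.0 -11.4 -0.0002 0.0005 0.0000 55
0.3 2.1 -11.4 -0.0002 0.0005 0.0000 55
0.3 2.1 -11.4 -0.0002 0.0005 0.0000 55
0.3 2.1 -11.4 -0.0002 0.0005 0.0000 55
0.3 2.1 -11.4 -0.0002 0.0005 0.0000 55
0.3 2.1 -11.4 -0.0002 0.0005 0.0000 55
0.3 2.1 -11.4 -0.0002 0.0005 0.0000 55
```

Request:
{"fn": "carry_out", "kwargs": {"deltas": "0.3 2 -11 0 0 0 55; 0.3 2 -11 0 0 0 55; 0.3 2 -11 0 0 0 55; 0.3 2 -11 0 0 0 55; 0 0 0 0 0 0 55"}}

```text
clock: 19.9
tcp_pos: [0.6412, -0.1989, 0.2009]
tool_rot: [0.774, -0.005, 0.004, -0.634]
wrist_force: [-0.5, 0.0, -2.9]
opening: 0.0593
```

```bash
python3 snap.py 12 scene top;  python3 - <<'E'
from h import *
toward([.583,.085,.15],1.555,0.2,7,55)
a=cv2.imread("pics/top12.png"); b=cv2.imread("pics/scene12.png")
cv2.imwrite("pics/v12.png",np.hstack([cv2.resize(a[160:230,240:320],None,fx=5,fy=5,interpolation=2),cv2.resize(b[175:245,325:405],None,fx=5,fy=5,interpolation=2)]))
E
```

```text
t 19.90 tcp [ 0.6412 -0.1989  0.2009] op 0.0593 F [-0.5  0.  -2.9] M [ 0.08 -0.09 -0.  ]
j [-0.41  0.61  0.84  1.65 -0.29  1.02  2.02]
yax [-0.003 -0.197 -0.98 ] zax [ 0.013  0.98  -0.197]
jaw now [array([0.581, 0.147, 0.139]), np.float64(1.56), np.float64(0.197)]
tcp tgt [ 0.642 -0.258  0.212]
0.2 0.1 -9.0 -0.0004 0.0007 -0.0000 55
0.2 0.1 -9.0 -0.0004 0.0007 -0.0000 55
0.2 0.1 -9.0 -0.0004 0.0007 -0.0000 55
0.2 0.1 -9.0 -0.0004 0.0007 -0.0000 55
0.2 0.1 -9.0 -0.0004 0.0007 -0.0000 55
0.2 0.1 -9.0 -0.0004 0.0007 -0.0000 55
0.2 0.1 -9.0 -0.0004 0.0007 -0.0000 55
```

View pics/v12.png

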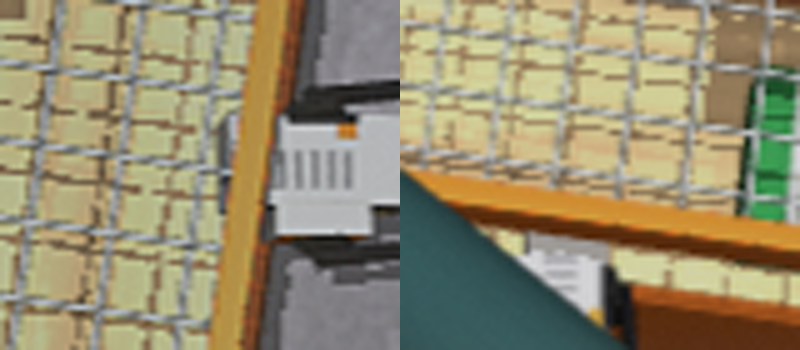

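Request:
{"fn": "carry_out", "kwargs": {"deltas": "0.2 2 -11 0 0 0 55; 0.2 2 -11 0 0 0 55; 0.2 2 -11 0 0 0 55; 0.2 2 -11 0 0 0 55; 0.2 2 -11 0 0 0 55; 0.2 1 -11 0 0 0 55; 0.2 0 -11 0 0 0 55; 0 0 0 0 0 0 55"}}

```text
clock: 20.8
tcp_pos: [0.6425, -0.2807, 0.2049]
tool_rot: [0.773, -0.004, 0.003, -0.634]
wrist_force: [-0.8, 0.1, -2.9]
opening: 0.0591
```

```bash
python3 snap.py 13 scene top; python3 - <<'E'
from h import *
print(jaw())
a=cv2.imread("pics/top13.png"); b=cv2.imread("pics/scene13.png")
cv2.imwrite("pics/v13.png",np.hstack([cv2.resize(a[150:230,270:350],None,fx=5,fy=5,interpolation=2),cv2.resize(b[200:280,325:405],None,fx=5,fy=5,interpolation=2)]))
E
```

```text
t 20.80 tcp [ 0.6425 -0.2807  0.2049] op 0.0591 F [-0.8  0.1 -2.9] M [ 0.04 -0.05 -0.03]
j [-0.26  0.64  0.82  1.58 -0.32  1.03  2.14]
yax [-0.003 -0.196 -0.981] zax [ 0.009  0.981 -0.196]
(array([0.58104678, 0.06494924, 0.14360264]), np.float64(1.5633537160971693), np.float64(0.19550692212051937))
```

View pics/v13.png

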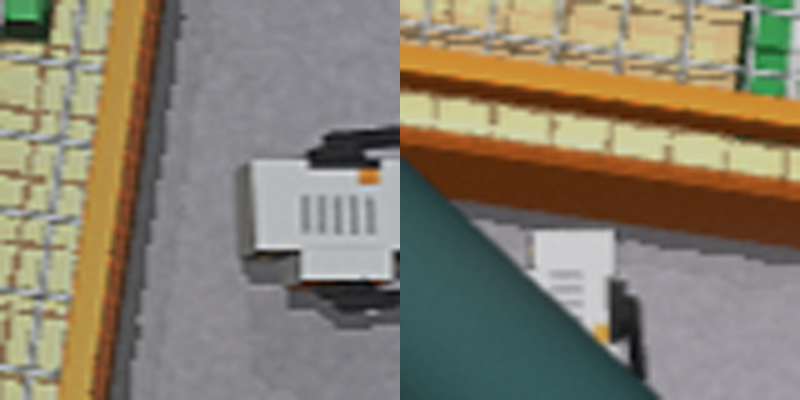

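```bash
python3 - <<'E'
from h import *
toward([.66,-.02,.20],1.1,0.30,10,55)
E
```

```text
jaw now [array([0.581, 0.065, 0.144]), np.float64(1.563), np.float64(0.196)]
tcp tgt [ 0.566 -0.347  0.296]
-7.7 -7.7 -8.6 -0.0102 0.0449 0.0112 55
-7.4 -7.5 -9.0 -0.0102 0.0449 0.0112 55
-7.0 -7.3 -9.4 -0.0102 0.0449 0.0112 55
-6.7 -7.1 -9.8 -0.0102 0.0449 0.0112 55
-6.3 -6.9 -10.2 -0.0102 0.0449 0.0112 55
-5.9 -6.8 -10.5 -0.0102 0.0449 0.0112 55
-5.5 -6.6 -10.9 -0.0102 0.0449 0.0112 55
-5.1 -6.4 -11.2 -0.0102 0.0449 0.0112 55
-4.7 -6.3 -11.4 -0.0102 0.0449 0.0112 55
-4.2 -6.1 -11.7 -0.0102 0.0449 0.0112 55
```

Request:
{"fn": "carry_out", "kwargs": {"deltas": "-5 -8 -6 -0.007 0.03 0.008 55; -7 -8 -9 -0.01 0.045 0.011 55; -7 -7.5 -9.5 -0.01 0.045 0.011 55; -6.7 -7 -10 -0.01 0.045 0.011 55; -6.3 -7 -10 -0.01 0.045 0.011 55; -6 -7 -10.5 -0.01 0.045 0.011 55; -5.5 -6.5 -11 -0.01 0.045 0.011 55; -5 -6.5 -11 -0.01 0.045 0.011 55; -4.7 -6.3 -11.5 -0.01 0.045 0.011 55; -4.2 -6 -11.5 -0.01 0.045 0.011 55; 0 0 0 0 0 0 55"}}

```text
clock: 22.0
tcp_pos: [0.5678, -0.3395, 0.3051]
tool_rot: [0.781, -0.189, 0.141, -0.578]
wrist_force: [0.4, -0.1, -2.0]
opening: 0.0591
```

```bash
python3 - <<'E'
from h import *
rep();toward([.684,-.068,.20],0.6,0.44,11,55)
E
```

```text
t 22.00 tcp [ 0.5678 -0.3395  0.3051] op 0.0591 F [ 0.4 -0.1 -2. ] M [ 0.07 -0.18  0.  ]
j [-0.34  0.6   1.05  1.53 -0.23  1.24  1.78]
yax [-0.131 -0.26  -0.957] zax [ 0.439  0.85  -0.291]
jaw now [array([ 0.664, -0.012,  0.21 ]), np.float64(1.094), np.float64(0.296)]
tcp tgt [ 0.458 -0.301  0.342]
-10.5 -2.8 -2.4 -0.0129 0.0419 0.0164 55
-10.4 -2.6 -2.8 -0.0129 0.0419 0.0164 55
-10.3 -2.4 -3.3 -0.0129 0.0419 0.0164 55
-10.2 -2.2 -3.8 -0.0129 0.0419 0.0164 55
-10.1 -2.0 -4.2 -0.0129 0.0419 0.0164 55
-9.9 -1.7 -4.6 -0.0129 0.0419 0.0164 55
-9.7 -1.5 -5.1 -0.0129 0.0419 0.0164 55
-9.5 -1.3 -5.5 -0.0129 0.0419 0.0164 55
-9.3 -1.1 -5.9 -0.0129 0.0419 0.0164 55
-9.1 -0.8 -6.3 -0.0129 0.0419 0.0164 55
-8.8 -0.6 -6.7 -0.0129 0.0419 0.0164 55
```

Request:
{"fn": "carry_out", "kwargs": {"deltas": "-10.5 -2.8 -2.4 -0.013 0.042 0.016 55; -10.4 -2.6 -2.8 -0.013 0.042 0.016 55; -10.3 -2.4 -3.3 -0.013 0.042 0.016 55; -10.2 -2.2 -3.8 -0.013 0.042 0.016 55; -10 -2 -4.2 -0.013 0.042 0.016 55; -10 -1.7 -4.6 -0.013 0.042 0.016 55; 0 0 0 0 0 0 55"}}

```text
clock: 22.7
tcp_pos: [0.5087, -0.3108, 0.3247]
tool_rot: [0.768, -0.303, 0.203, -0.527]
wrist_force: [0.0, -0.1, -3.4]
opening: 0.0591
```

```bash
python3 - <<'E'
from h import *
rep();toward([.684,-.068,.18],0.6,0.44,6,55)
E
```

```text
t 22.70 tcp [ 0.5087 -0.3108  0.3247] op 0.0591 F [ 0.  -0.1 -3.4] M [ 0.16 -0.3   0.02]
j [-0.47  0.59  1.19  1.6  -0.18  1.35  1.53]
yax [-0.252 -0.261 -0.932] zax [ 0.63   0.686 -0.363]
jaw now [array([ 0.682, -0.026,  0.206]), np.float64(0.828), np.float64(0.371)]
tcp tgt [ 0.458 -0.301  0.322]
-7.3 2.1 -4.0 -0.0113 0.0350 0.0135 55
-7.2 2.3 -4.2 -0.0113 0.0350 0.0135 55
-7.0 2.4 -4.4 -0.0113 0.0350 0.0135 55
-6.8 2.6 -4.7 -0.0113 0.0350 0.0135 55
-6.6 2.7 -4.9 -0.0113 0.0350 0.0135 55
-6.4 2.8 -5.1 -0.0113 0.0350 0.0135 55
```

Request:
{"fn": "carry_out", "kwargs": {"deltas": "-7.3 2 -4 -0.011 0.035 0.013 55; -7.2 2 -4 -0.011 0.035 0.013 55; -7 2.4 -4.2 -0.011 0.035 0.013 55; -7 2.5 -4.5 -0.011 0.035 0.013 55; -6.6 2.7 -4.7 -0.011 0.035 0.013 55; -6.4 2.8 -5 -0.011 0.035 0.013 55; 0 0 0 0 0 0 55"}}

```text
clock: 23.4
tcp_pos: [0.4572, -0.2972, 0.3208]
tool_rot: [0.746, -0.396, 0.253, -0.473]
wrist_force: [0.8, 0.1, -3.1]
opening: 0.0593
```

```bash
python3 snap.py 14 scene top; python3 - <<'E'
from h import *
toward([.688,-.062,.11],0.6,0.44,8,55)
a=cv2.imread("pics/top14.png"); b=cv2.imread("pics/scene14.png")
cv2.imwrite("pics/v14.png",np.hstack([cv2.resize(a[80:200,340:460],None,fx=3.3,fy=3.3,interpolation=2),cv2.resize(b[260:380,340:460],None,fx=3.3,fy=3.3,interpolation=2)]))
E
```

```text
t 23.40 tcp [ 0.4572 -0.2972  0.3208] op 0.0593 F [ 0.8  0.1 -3.1] M [ 0.1  -0.46 -0.  ]
j [-0.54  0.62  1.28  1.67 -0.16  1.4   1.35]
yax [-0.351 -0.24  -0.905] zax [ 0.751  0.505 -0.425]
jaw now [array([ 0.686, -0.066,  0.18 ]), np.float64(0.593), np.float64(0.438)]
tcp tgt [ 0.462 -0.295  0.252]
-0.0 7.6 4.2 -0.0002 -0.0007 0.0001 55
-0.0 7.6 4.2 -0.0002 -0.0007 0.0001 55
-0.0 7.6 4.2 -0.0002 -0.0007 0.0001 55
-0.0 7.6 4.2 -0.0002 -0.0007 0.0001 55
-0.0 7.6 4.2 -0.0002 -0.0007 0.0001 55
-0.0 7.6 4.2 -0.0002 -0.0007 0.0001 55
0.0 7.6 4.2 -0.0002 -0.0007 0.0001 55
0.0 7.6 4.2 -0.0002 -0.0007 0.0001 55
```

View pics/v14.png

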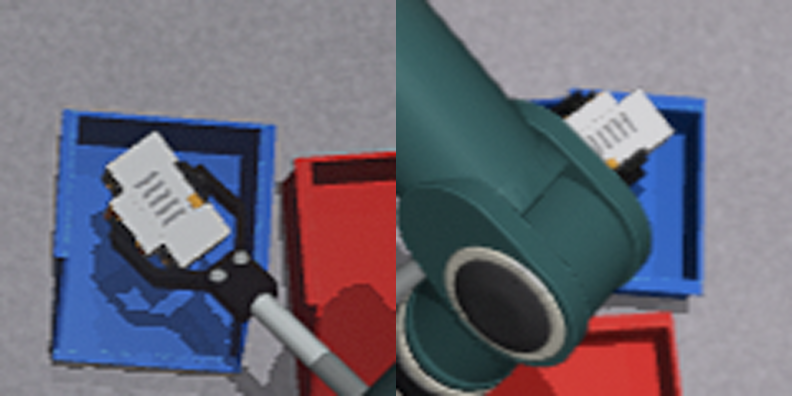

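View pics/top14.png

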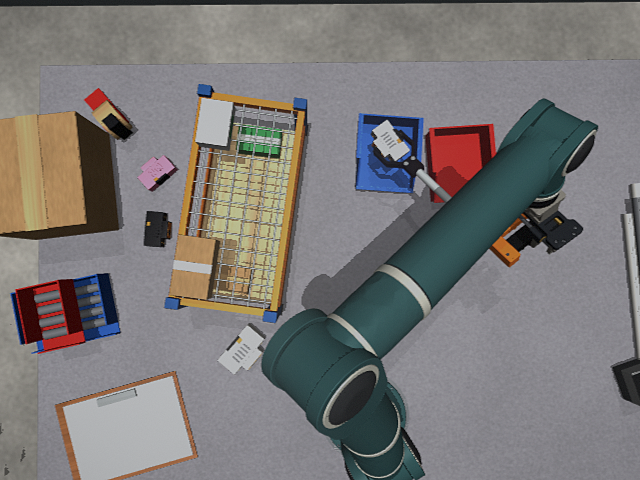

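Request:
{"fn": "carry_out", "kwargs": {"deltas": "0 7.6 4.2 0 0 0 55; 0 7.6 4.2 0 0 0 55; 0 7.6 4.2 0 0 0 55; 0 7.6 4.2 0 0 0 55; 0 7.6 4.2 0 0 0 55; 0 7.6 4.2 0 0 0 55; 0 7.6 4.2 0 0 0 55; 0 7.6 4.2 0 0 0 55; 0 0 0 0 0 0 55"}}

```text
clock: 24.4
tcp_pos: [0.463, -0.2943, 0.2444]
tool_rot: [0.746, -0.394, 0.252, -0.474]
wrist_force: [0.0, -0.2, -3.0]
opening: 0.0591
```

```bash
python3 - <<'E'
from h import *
rep();toward([.688,-.062,.045],0.6,0.441,8,55)
E
```

```text
t 24.40 tcp [ 0.463  -0.2943  0.2444] op 0.0591 F [ 0.  -0.2 -3. ] M [ 0.14 -0.35 -0.01]
j [-0.5   0.69  1.21  1.74 -0.23  1.28  1.34]
yax [-0.35  -0.24  -0.906] zax [ 0.75   0.508 -0.424]
jaw now [array([ 0.69 , -0.062,  0.103]), np.float64(0.596), np.float64(0.438)]
tcp tgt [ 0.462 -0.295  0.187]
-0.0 6.5 2.9 -0.0003 -0.0005 0.0001 55
-0.0 6.5 2.9 -0.0003 -0.0005 0.0001 55
-0.0 6.5 2.9 -0.0003 -0.0005 0.0001 55
-0.0 6.5 2.9 -0.0003 -0.0005 0.0001 55
-0.0 6.5 2.9 -0.0003 -0.0005 0.0001 55
-0.0 6.5 2.9 -0.0003 -0.0005 0.0001 55
-0.0 6.5 3.0 -0.0003 -0.0005 0.0001 55
-0.0 6.5 3.0 -0.0003 -0.0005 0.0001 55
```

Request:
{"fn": "carry_out", "kwargs": {"deltas": "0 6.5 2.9 0 0 0 55; 0 6.5 2.9 0 0 0 55; 0 6.5 2.9 0 0 0 55; 0 6.5 2.9 0 0 0 55; 0 6.5 2.9 0 0 0 55; 0 6.5 2.9 0 0 0 55; 0 5.5 2.6 0 0 0 55; 0 0 0 0 0 0 55; 0 0 0 0 0 0 55"}}

```text
clock: 25.3
tcp_pos: [0.4627, -0.2953, 0.1915]
tool_rot: [0.746, -0.394, 0.252, -0.474]
wrist_force: [-0.1, 0.2, -2.0]
opening: 0.0594
```

```bash
python3 snap.py 15 scene top; python3 - <<'E'
from h import *
toward([.688,-.062,.03],0.6,0.441,8,55)
a=cv2.imread("pics/top15.png"); b=cv2.imread("pics/scene15.png")
cv2.imwrite("pics/v15.png",np.hstack([cv2.resize(a[100:200,350:450],None,fx=4,fy=4,interpolation=2),cv2.resize(b[280:380,350:450],None,fx=4,fy=4,interpolation=2)]))
E
```

```text
t 25.30 tcp [ 0.4627 -0.2953  0.1915] op 0.0594 F [-0.1  0.2 -2. ] M [ 0.14 -0.37  0.02]
j [-0.47  0.75  1.16  1.79 -0.28  1.19  1.35]
yax [-0.349 -0.241 -0.906] zax [ 0.75   0.508 -0.424]
jaw now [array([ 0.69 , -0.063,  0.05 ]), np.float64(0.595), np.float64(0.438)]
tcp tgt [ 0.462 -0.295  0.172]
-0.1 2.2 1.0 -0.0004 -0.0005 0.0002 55
-0.1 2.2 1.0 -0.0004 -0.0005 0.0002 55
-0.1 2.2 1.0 -0.0004 -0.0005 0.0002 55
-0.1 2.2 1.0 -0.0004 -0.0005 0.0002 55
-0.1 2.2 1.0 -0.0004 -0.0005 0.0002 55
-0.1 2.2 1.0 -0.0004 -0.0005 0.0002 55
-0.1 2.2 1.0 -0.0004 -0.0005 0.0002 55
-0.1 2.2 1.0 -0.0004 -0.0005 0.0002 55
```

View pics/v15.png

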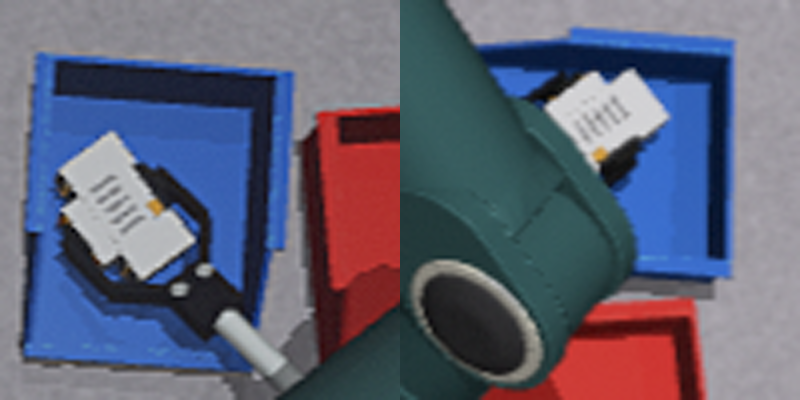

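```bash
python3 - <<'E'
from h import *
toward([.676,-.081,.042],0.6,0.441,4,55)
E
```

```text
jaw now [array([ 0.69 , -0.063,  0.05 ]), np.float64(0.595), np.float64(0.438)]
tcp tgt [ 0.45  -0.314  0.184]
2.0 3.9 -3.9 -0.0008 -0.0011 0.0004 55
2.0 3.9 -3.9 -0.0008 -0.0011 0.0004 55
2.0 3.9 -3.9 -0.0008 -0.0011 0.0004 55
2.0 3.9 -3.9 -0.0008 -0.0011 0.0004 55
```

Request:
{"fn": "carry_out", "kwargs": {"deltas": "2 3.9 -3.9 0 0 0 55; 2 3.9 -3.9 0 0 0 55; 2 3.9 -3.9 0 0 0 55; 2 3.9 -3.9 0 0 0 55; 0 0 0 0 0 0 55; 0 0 0 0 0 0 55"}}

```text
clock: 26.0
tcp_pos: [0.4487, -0.316, 0.1844]
tool_rot: [0.746, -0.394, 0.253, -0.474]
wrist_force: [0.8, 0.4, -2.3]
opening: 0.059
```

```bash
python3 - <<'E'
from h import *
rep();toward([.676,-.081,.030],0.6,0.441,6,55)
E
```

```text
t 26.00 tcp [ 0.4487 -0.316   0.1844] op 0.0590 F [ 0.8  0.4 -2.3] M [ 0.16 -0.39  0.04]
j [-0.43  0.75  1.15  1.81 -0.28  1.15  1.38]
yax [-0.348 -0.241 -0.906] zax [ 0.751  0.507 -0.423]
jaw now [array([ 0.676, -0.085,  0.043]), np.float64(0.593), np.float64(0.437)]
tcp tgt [ 0.45  -0.314  0.172]
-0.2 1.7 1.3 -0.0007 -0.0010 0.0004 55
-0.2 1.7 1.3 -0.0007 -0.0010 0.0004 55
-0.2 1.7 1.3 -0.0007 -0.0010 0.0004 55
-0.2 1.7 1.3 -0.0007 -0.0010 0.0004 55
-0.2 1.6 1.3 -0.0007 -0.0010 0.0004 55
-0.2 1.6 1.3 -0.0007 -0.0010 0.0004 55
```

Request:
{"fn": "carry_out", "kwargs": {"deltas": "-0.2 1.8 0.8 0 0 0 55; -0.2 1.8 0.8 0 0 0 55; -0.2 1.8 0.8 0 0 0 55; -0.2 1.8 0.8 0 0 0 55; -0.2 1.8 0.8 0 0 0 55; 0 0 0 0 0 0 55; 0 0 0 0 0 0 55"}}

```text
clock: 26.7
tcp_pos: [0.4486, -0.3145, 0.1734]
tool_rot: [0.746, -0.394, 0.253, -0.474]
wrist_force: [0.3, -0.3, -3.2]
opening: 0.0592
```

```bash
python3 snap.py 16 top wrist; python3 - <<'E'
from h import *
print(jaw())
a=cv2.imread("pics/top16.png"); 
crop(a,350,100,450,200,6,"pics/v16.png")
E
```

```text
t 26.70 tcp [ 0.4486 -0.3145  0.1734] op 0.0592 F [ 0.3 -0.3 -3.2] M [ 0.12 -0.38  0.  ]
j [-0.43  0.76  1.14  1.81 -0.29  1.13  1.38]
yax [-0.348 -0.241 -0.906] zax [ 0.75   0.508 -0.423]
(array([ 0.67592727, -0.08277201,  0.03226179]), np.float64(0.5950604944685751), np.float64(0.4368811555986474))
```

View pics/v16.png

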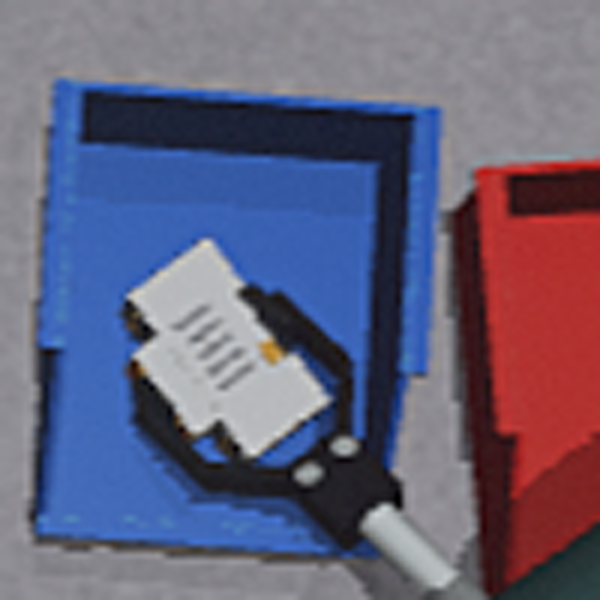

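View pics/wrist16.png

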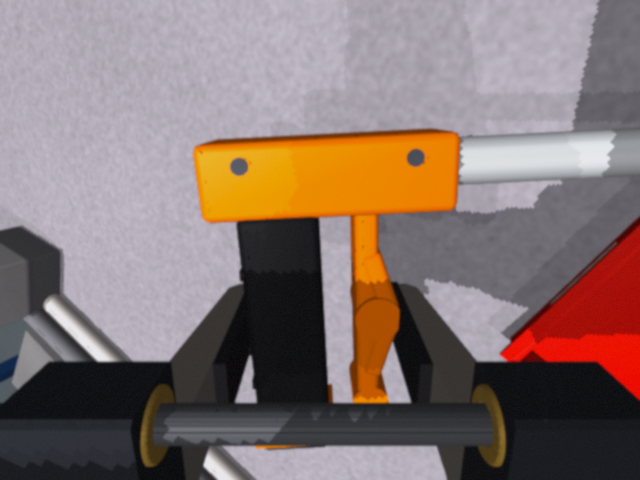

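Request:
{"fn": "carry_out", "kwargs": {"deltas": "0 1.2 0.6 0 0 0 55; 0 1.2 0.6 0 0 0 55; 0 0 0 0 0 0 55; 0 0 0 0 0 0 55"}}

```text
clock: 27.2
tcp_pos: [0.4488, -0.3146, 0.1707]
tool_rot: [0.746, -0.394, 0.253, -0.474]
wrist_force: [0.3, -0.2, -2.3]
opening: 0.0591
```

```bash
python3 - <<'E'
from h import *
rep();print(jaw())
E
```

```text
t 27.20 tcp [ 0.4488 -0.3146  0.1707] op 0.0591 F [ 0.3 -0.2 -2.3] M [ 0.09 -0.4   0.  ]
j [-0.43  0.76  1.14  1.82 -0.29  1.13  1.38]
yax [-0.348 -0.241 -0.906] zax [ 0.751  0.508 -0.423]
(array([ 0.67615849, -0.08287274,  0.02958161]), np.float64(0.594814125245338), np.float64(0.43661175329559543))
```

Request:
{"fn": "carry_out", "kwargs": {"deltas": "0 1.2 0.6 0 0 0 55; 0 1.2 0.6 0 0 0 55; 0 0 0 0 0 0 55; 0 0 0 0 0 0 55"}}

```text
clock: 27.6
tcp_pos: [0.4488, -0.3151, 0.1684]
tool_rot: [0.746, -0.394, 0.253, -0.474]
wrist_force: [-0.1, -0.5, -1.1]
opening: 0.0589
```

```bash
python3 - <<'E'
from h import *
rep();print(jaw())
E
```

```text
t 27.60 tcp [ 0.4488 -0.3151  0.1684] op 0.0589 F [-0.1 -0.5 -1.1] M [ 0.35 -0.43  0.09]
j [-0.42  0.76  1.13  1.82 -0.3   1.12  1.38]
yax [-0.347 -0.241 -0.906] zax [ 0.751  0.507 -0.422]
(array([ 0.6764102 , -0.0834752 ,  0.02746935]), np.float64(0.5940550929996855), np.float64(0.436105233261997))
```

Request:
{"fn": "carry_out", "kwargs": {"deltas": "0 1 0.4 0 0 0 55; 0 0 0 0 0 0 55; 0 0 0 0 0 0 55"}}

```text
clock: 27.9
tcp_pos: [0.4487, -0.3154, 0.1677]
tool_rot: [0.746, -0.394, 0.254, -0.474]
wrist_force: [-1.0, -0.6, -0.7]
opening: 0.0593
```

```bash
python3 - <<'E'
from h import *
rep();print(jaw())
E
```

```text
t 27.90 tcp [ 0.4487 -0.3154  0.1677] op 0.0593 F [-1.  -0.6 -0.7] M [ 0.37 -0.45  0.05]
j [-0.42  0.76  1.13  1.82 -0.3   1.12  1.38]
yax [-0.347 -0.241 -0.907] zax [ 0.751  0.507 -0.422]
(array([ 0.67637198, -0.08380553,  0.02680048]), np.float64(0.5937832942108336), np.float64(0.43580774257769117))
```

Resting on the floor; ease the trigger gently.

Request:
{"fn": "carry_out", "kwargs": {"deltas": "0 0 0 0 0 0 63; 0 0 0 0 0 0 65; 0 0 0 0 0 0 66; 0 0 0 0 0 0 67; 0 0 0 0 0 0 68; 0 0 0 0 0 0 69; 0 0 0 0 0 0 70; 0 0 0 0 0 0 71; 0 0 0 0 0 0 72; 0 0 0 0 0 0 72", "force": 30}}

```text
clock: 28.9
tcp_pos: [0.4492, -0.3129, 0.1661]
tool_rot: [0.746, -0.393, 0.251, -0.475]
wrist_force: [-0.5, 1.9, -1.9]
opening: 0.0666
```

```bash
python3 snap.py 17 top scene wrist; python3 - <<'E'
from h import *
print(jaw())
a=cv2.imread("pics/top17.png"); 
crop(a,350,100,450,200,6,"pics/v17.png")
E
```

```text
t 28.90 tcp [ 0.4492 -0.3129  0.1661] op 0.0666 F [-0.5  1.9 -1.9] M [ 0.62 -0.34  0.22]
j [-0.42  0.77  1.13  1.82 -0.3   1.12  1.38]
yax [-0.348 -0.239 -0.907] zax [ 0.749  0.511 -0.422]
(array([ 0.67596785, -0.08039191,  0.02566967]), np.float64(0.5983540646110727), np.float64(0.43539245488401795))
```

View pics/v17.png

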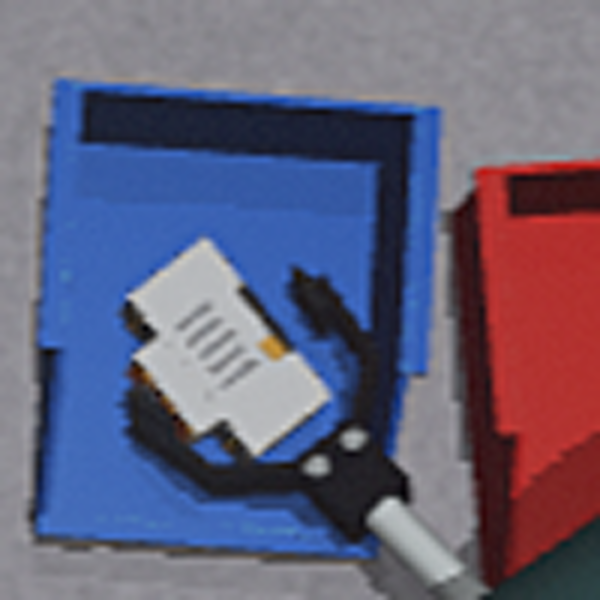

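View pics/wrist17.png

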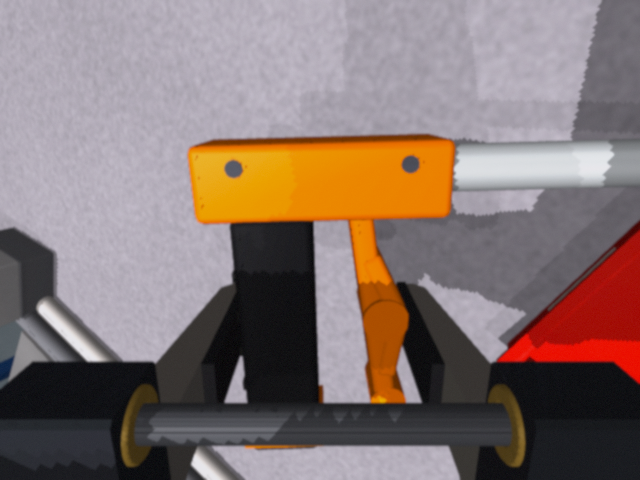

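Request:
{"fn": "carry_out", "kwargs": {"deltas": "-2.5 -1 0 0 0 0 72; -2.5 -1 0 0 0 0 72; -2.5 -0.5 0 0 0 0 72; 0 0 0 0 0 0 72; 0 0 0 0 0 0 72"}}

```text
clock: 29.55
tcp_pos: [0.4454, -0.3073, 0.1695]
tool_rot: [0.746, -0.393, 0.253, -0.474]
wrist_force: [0.7, 0.5, -2.7]
opening: 0.0667
```

```bash
python3 snap.py 18 top; python3 - <<'E'
from h import *
print(jaw())
a=cv2.imread("pics/top18.png"); 
crop(a,350,100,450,200,6,"pics/v18.png")
j,y,p=jaw(); toward(j+np.array([0,0,.1]),y,p,10,72)
E
```

```text
t 29.55 tcp [ 0.4454 -0.3073  0.1695] op 0.0667 F [ 0.7  0.5 -2.7] M [ 0.24 -0.47 -0.01]
j [-0.44  0.76  1.14  1.83 -0.29  1.12  1.37]
yax [-0.347 -0.241 -0.907] zax [ 0.751  0.508 -0.422]
(array([ 0.67290828, -0.07563192,  0.02859048]), np.float64(0.5942644540054028), np.float64(0.4357764830776784))
jaw now [array([ 0.673, -0.076,  0.029]), np.float64(0.594), np.float64(0.436)]
tcp tgt [ 0.445 -0.307  0.269]
0.0 -9.0 -4.2 -0.0000 0.0000 0.0005 72
0.0 -9.0 -4.2 -0.0000 0.0000 0.0005 72
0.0 -9.0 -4.2 -0.0000 0.0000 0.0005 72
0.0 -9.0 -4.2 -0.0000 0.0000 0.0005 72
0.0 -9.0 -4.2 -0.0000 0.0000 0.0005 72
0.0 -9.0 -4.2 -0.0000 0.0000 0.0005 72
0.0 -9.0 -4.2 -0.0000 0.0000 0.0005 72
0.0 -9.0 -4.2 -0.0000 0.0000 0.0005 72
0.0 -9.0 -4.2 -0.0000 0.0000 0.0005 72
0.0 -9.0 -4.2 -0.0000 0.0000 0.0005 72
```

View pics/v18.png

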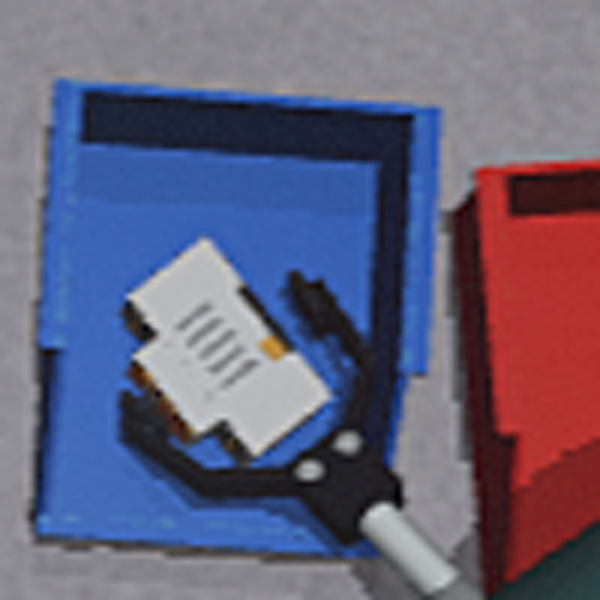

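Clear on both sides, and the module hasn't moved. Lift out.

Request:
{"fn": "carry_out", "kwargs": {"deltas": "0 -4.5 -2.1 0 0 0 72; 0 -7 -3.3 0 0 0 72; 0 -9 -4.2 0 0 0 72; 0 -9 -4.2 0 0 0 72; 0 -9 -4.2 0 0 0 72; 0 -9 -4.2 0 0 0 72; 0 -9 -4.2 0 0 0 72; 0 -9 -4.2 0 0 0 72; 0 -9 -4.2 0 0 0 72; 0 -9 -4.2 0 0 0 72; 0 -9 -4.2 0 0 0 72; 0 0 0 0 0 0 72"}}

```text
clock: 30.8
tcp_pos: [0.4449, -0.3079, 0.2823]
tool_rot: [0.745, -0.393, 0.255, -0.474]
wrist_force: [0.1, -0.3, -1.8]
opening: 0.0664
```

```bash
python3 snap.py 19 top;  python3 - <<'E'
from h import *
toward([.56,.06,.20],1.1,0.2,12,72)
E
```

```text
t 30.80 tcp [ 0.4449 -0.3079  0.2823] op 0.0664 F [ 0.1 -0.3 -1.8] M [ 0.21 -0.48  0.02]
j [-0.52  0.63  1.26  1.74 -0.19  1.31  1.37]
yax [-0.345 -0.241 -0.907] zax [ 0.753  0.506 -0.421]
jaw now [array([ 0.673, -0.076,  0.141]), np.float64(0.592), np.float64(0.434)]
tcp tgt [ 0.462 -0.274  0.262]
-1.5 0.3 3.2 0.0193 -0.0402 -0.0126 72
-1.4 0.3 3.2 0.0193 -0.0402 -0.0126 72
-1.2 0.4 3.3 0.0193 -0.0402 -0.0126 72
-1.1 0.4 3.3 0.0193 -0.0402 -0.0126 72
-1.0 0.5 3.3 0.0193 -0.0402 -0.0126 72
-0.9 0.5 3.4 0.0193 -0.0402 -0.0126 72
-0.7 0.6 3.4 0.0193 -0.0402 -0.0126 72
-0.6 0.6 3.4 0.0193 -0.0402 -0.0126 72
-0.5 0.7 3.4 0.0193 -0.0402 -0.0126 72
-0.3 0.8 3.4 0.0193 -0.0402 -0.0126 72
-0.2 0.8 3.4 0.0193 -0.0402 -0.0126 72
-0.1 0.9 3.4 0.0193 -0.0402 -0.0126 72
```

View pics/top19.png

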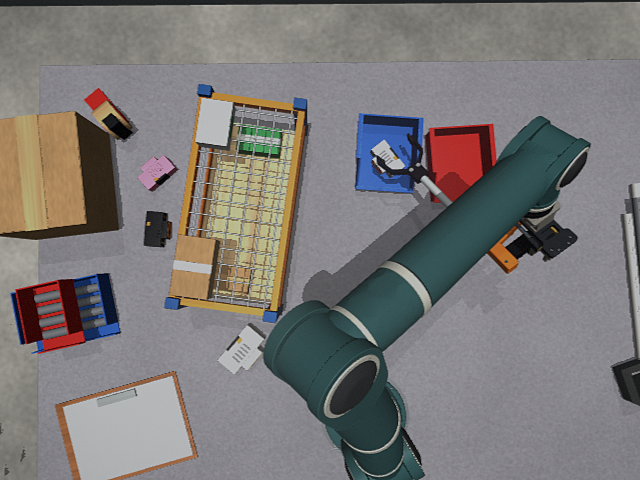

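```bash
python3 - <<'E'
from h import *
toward([.53,.04,.20],1.2,0.15,12,72)
E
```

```text
jaw now [array([ 0.673, -0.076,  0.141]), np.float64(0.592), np.float64(0.434)]
tcp tgt [ 0.465 -0.305  0.245]
0.8 2.1 2.7 0.0231 -0.0486 -0.0141 72
0.8 2.2 2.6 0.0231 -0.0486 -0.0141 72
0.9 2.3 2.5 0.0231 -0.0486 -0.0141 72
1.0 2.3 2.4 0.0231 -0.0486 -0.0141 72
1.1 2.4 2.3 0.0231 -0.0486 -0.0141 72
1.2 2.5 2.2 0.0231 -0.0486 -0.0141 72
1.2 2.5 2.0 0.0231 -0.0486 -0.0141 72
1.3 2.6 1.9 0.0231 -0.0486 -0.0141 72
1.4 2.7 1.8 0.0231 -0.0486 -0.0141 72
1.4 2.7 1.7 0.0231 -0.0486 -0.0141 72
1.4 2.8 1.5 0.0231 -0.0486 -0.0141 72
1.5 2.8 1.4 0.0231 -0.0486 -0.0141 72
```

Request:
{"fn": "carry_out", "kwargs": {"deltas": "0 -3 -1 0.023 -0.02 -0.007 72; 0.8 2 2.7 0.023 -0.045 -0.014 72; 0.9 2.2 2.5 0.023 -0.049 -0.014 72; 1 2.3 2.4 0.023 -0.049 -0.014 72; 1.1 2.4 2.3 0.023 -0.049 -0.014 72; 1.2 2.5 2.2 0.023 -0.049 -0.014 72; 1.2 2.5 2 0.023 -0.049 -0.014 72; 1.3 2.6 2 0.023 -0.049 -0.014 72; 1.4 2.7 1.8 0.023 -0.049 -0.014 72; 1.4 2.7 1.7 0.023 -0.049 -0.014 72; 1.4 2.8 1.5 0.023 -0.049 -0.014 72; 0 0 0 0 0 0 72"}}

```text
clock: 32.05
tcp_pos: [0.4574, -0.3047, 0.2516]
tool_rot: [0.745, -0.161, 0.134, -0.634]
wrist_force: [-0.7, -0.2, -1.6]
opening: 0.0662
```

```bash
python3 - <<'E'
from h import *
rep();print(jaw()); p=[.4435,-.25,.10];q=tool(1.443,0,1); print(rows(p,q,12,72).replace("; ","\n"))
E
```

```text
t 32.05 tcp [ 0.4574 -0.3047  0.2516] op 0.0662 F [-0.7 -0.2 -1.6] M [ 0.14 -0.14  0.02]
j [-0.42  0.39  1.08  1.88 -0.21  1.05  1.88]
yax [-0.069 -0.146 -0.987] zax [ 0.404  0.901 -0.161]
(array([0.5395264 , 0.03611726, 0.20264042]), np.float64(1.1493935607981511), np.float64(0.16175738061121142))
-2.9 11.9 5.7 0.0133 -0.0244 -0.0023 72
-2.8 12.0 5.6 0.0133 -0.0244 -0.0023 72
-2.7 12.0 5.5 0.0133 -0.0244 -0.0023 72
-2.6 12.1 5.4 0.0133 -0.0244 -0.0023 72
-2.5 12.2 5.3 0.0133 -0.0244 -0.0023 72
-2.4 12.2 5.2 0.0133 -0.0244 -0.0023 72
-2.3 12.3 5.1 0.0133 -0.0244 -0.0023 72
-2.2 12.3 5.0 0.0133 -0.0244 -0.0023 72
-2.1 12.4 4.9 0.0133 -0.0244 -0.0023 72
-2.0 12.5 4.7 0.0133 -0.0244 -0.0023 72
-1.9 12.5 4.6 0.0133 -0.0244 -0.0023 72
-1.8 12.6 4.5 0.0133 -0.0244 -0.0023 72
```

Request:
{"fn": "carry_out", "kwargs": {"deltas": "-2.9 12 5.7 0.013 -0.0244 -0.002 72; -2.8 12 5.6 0.013 -0.0244 -0.002 72; -2.7 12 5.5 0.013 -0.0244 -0.002 72; -2.6 12 5.4 0.013 -0.0244 -0.002 72; -2.5 12 5.3 0.013 -0.0244 -0.002 72; -2.4 12 5.2 0.013 -0.0244 -0.002 72; -2.3 12 5.1 0.013 -0.0244 -0.002 72; -2.2 12 5 0.013 -0.0244 -0.002 72; -2.1 12 4.9 0.013 -0.0244 -0.002 72; -2 12 4.7 0.013 -0.0244 -0.002 72; 0 0 0 0 0 0 72"}}

```text
clock: 33.15
tcp_pos: [0.4431, -0.2581, 0.1231]
tool_rot: [0.715, -0.066, 0.057, -0.694]
wrist_force: [-0.5, -0.5, -2.1]
opening: 0.0667
```

```bash
python3 - <<'E'
from h import *
rep();print(jaw()); p=[.4435,-.245,.035];q=tool(1.443,0,1); print(rows(p,q,10,72).replace("; ","\n"))
E
```

```text
t 33.15 tcp [ 0.4431 -0.2581  0.1231] op 0.0667 F [-0.5 -0.5 -2.1] M [-0.06 -0.08  0.06]
j [-0.22  0.46  0.83  2.06 -0.42  0.81  2.25]
yax [-0.014 -0.028 -0.999] zax [ 0.173  0.984 -0.03 ]
(array([0.44004491, 0.09584963, 0.12010401]), np.float64(1.396340280745141), np.float64(0.030291864346448268))
-0.1 8.8 1.6 0.0030 -0.0047 -0.0010 72
-0.1 8.8 1.5 0.0030 -0.0047 -0.0010 72
-0.1 8.8 1.5 0.0030 -0.0047 -0.0010 72
-0.1 8.8 1.5 0.0030 -0.0047 -0.0010 72
-0.1 8.8 1.5 0.0030 -0.0047 -0.0010 72
-0.1 8.8 1.4 0.0030 -0.0047 -0.0010 72
-0.1 8.8 1.4 0.0030 -0.0047 -0.0010 72
-0.1 8.8 1.4 0.0030 -0.0047 -0.0010 72
-0.1 8.8 1.4 0.0030 -0.0047 -0.0010 72
-0.1 8.8 1.3 0.0030 -0.0047 -0.0010 72
```

Request:
{"fn": "carry_out", "kwargs": {"deltas": "0 8.8 1.5 0.0045 -0.005 -0.001 72; 0 8.8 1.5 0.0045 -0.005 -0.001 72; 0 8.8 1.5 0.0045 -0.005 -0.001 72; 0 8.8 1.5 0.0045 -0.005 -0.001 72; 0 8.8 1.5 0.0045 -0.005 -0.001 72; 0 8.8 1.4 0.0045 -0.005 -0.001 72; 0 8.8 1.4 0.0045 -0.005 -0.001 72; 0 8.8 1.4 0.0045 -0.005 -0.001 72; 0 8.8 1.4 0.0045 -0.005 -0.001 72; 0 8 1.3 0.0045 -0.005 -0.001 72; 0 0 0 0 0 0 72"}}

```text
clock: 34.25
tcp_pos: [0.4461, -0.2448, 0.0289]
tool_rot: [-0.7, 0.042, -0.044, 0.711]
wrist_force: [-0.8, -0.2, -2.8]
opening: 0.0664
```

```bash
python3 - <<'E'
from h import *
rep();print(jaw()); p=[.4435,-.245,.008];q=tool(1.443,-.015,1); print(rows(p,q,6,72).replace("; ","\n"))
E
```

```text
t 34.25 tcp [ 0.4461 -0.2448  0.0289] op 0.0664 F [-0.8 -0.2 -2.8] M [-0.12  0.02 -0.05]
j [-0.06  0.59  0.64  2.09 -0.62  0.65  2.45]
yax [ 0.004  0.016 -1.   ] zax [0.122 0.992 0.016]
(array([0.42435323, 0.1083386 , 0.04135685]), np.float64(1.4488569740914023), np.float64(-0.016102727340766794))
-0.4 3.5 -0.1 -0.0002 0.0010 0.0003 72
-0.4 3.5 -0.1 -0.0002 0.0010 0.0003 72
-0.4 3.5 -0.1 -0.0002 0.0010 0.0003 72
-0.4 3.5 -0.1 -0.0002 0.0010 0.0003 72
-0.4 3.5 -0.1 -0.0002 0.0010 0.0003 72
-0.4 3.5 -0.1 -0.0002 0.0010 0.0003 72
```

Request:
{"fn": "carry_out", "kwargs": {"deltas": "-0.4 3.5 0 0 0 0 72; -0.4 3.5 0 0 0 0 72; -0.4 3.5 0 0 0 0 72; -0.4 3.5 0 0 0 0 72; -0.4 3.5 0 0 0 0 72; -0.4 3 0 0 0 0 72; 0 0 0 0 0 0 72"}}

```text
clock: 34.95
tcp_pos: [0.4444, -0.2446, 0.0073]
tool_rot: [-0.7, 0.041, -0.045, 0.711]
wrist_force: [0.7, 0.2, -1.8]
opening: 0.0665
```

```bash
python3 - <<'E'
from h import *
rep();print(jaw())
E
```

```text
t 34.95 tcp [ 0.4444 -0.2446  0.0073] op 0.0665 F [ 0.7  0.2 -1.8] M [-0.15 -0.07 -0.02]
j [-0.03  0.63  0.6   2.1  -0.66  0.6   2.49]
yax [ 0.006  0.015 -1.   ] zax [0.122 0.992 0.016]
(array([0.42264033, 0.10855386, 0.01944248]), np.float64(1.4489061081754548), np.float64(-0.015513405519811375))
```

Request:
{"fn": "carry_out", "kwargs": {"deltas": "0 1.5 0 0 0 0 72; 0 1.5 0 0 0 0 72; 0 1 0 -0.005 0 0 72; 0 0 0 0 0 0 72; 0 0 0 0 0 0 72"}}

```text
clock: 35.45
tcp_pos: [0.4447, -0.2446, 0.0032]
tool_rot: [-0.702, 0.041, -0.045, 0.709]
wrist_force: [0.2, -0.5, -2.3]
opening: 0.0663
```

```bash
python3 snap.py 20 wrist scene top; python3 -c "
from h import *;print(jaw())"
```

```text
t 35.45 tcp [ 0.4447 -0.2446  0.0032] op 0.0663 F [ 0.2 -0.5 -2.3] M [-0.13 -0.07  0.  ]
j [-0.03  0.64  0.59  2.1  -0.66  0.59  2.49]
yax [ 0.006  0.009 -1.   ] zax [0.122 0.993 0.01 ]
(array([0.42294254, 0.10856925, 0.01336652]), np.float64(1.4489052067047337), np.float64(-0.010016640750454935))
```

View pics/wrist20.png

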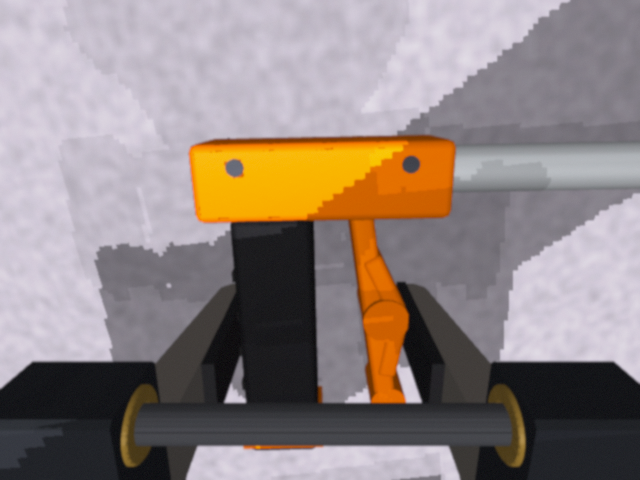

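Request:
{"fn": "carry_out", "kwargs": {"deltas": "0 1.2 0 -0.006 0 0 72; 0 0.5 0 -0.004 0 0 72; 0 0 0 0 0 0 72"}}

```text
clock: 35.9
tcp_pos: [0.4449, -0.245, 0.0024]
tool_rot: [0.706, -0.042, 0.045, -0.706]
wrist_force: [0.8, 0.3, -1.2]
opening: 0.0662
```

```bash
python3 -c "
from h import *;rep()"
```

```text
t 35.90 tcp [ 0.4449 -0.245   0.0024] op 0.0662 F [ 0.8  0.3 -1.2] M [-0.02  0.08  0.03]
j [-0.04  0.64  0.6   2.11 -0.66  0.58  2.48]
yax [ 0.005 -0.001 -1.   ] zax [ 0.123  0.992 -0.   ]
```

Load partly transferred to the bench at the original grasp height, level. Release slowly.

Request:
{"fn": "carry_out", "kwargs": {"deltas": "0 0 0 0 0 0 73; 0 0 0 0 0 0 75; 0 0 0 0 0 0 78; 0 0 0 0 0 0 84; 0 0 0 0 0 0 92; 0 0 0 0 0 0 100; 0 0 0 0 0 0 100; 0 0 0 0 0 0 100"}}

```text
clock: 36.7
tcp_pos: [0.4456, -0.245, 0.0026]
tool_rot: [0.706, -0.041, 0.046, -0.705]
wrist_force: [0.2, -0.2, -0.4]
opening: 0.092
```

```bash
python3 snap.py 21 wrist
```

```text
t 36.70 tcp [ 0.4456 -0.245   0.0026] op 0.0920 F [ 0.2 -0.2 -0.4] M [0.02 0.06 0.03]
j [-0.04  0.64  0.6   2.11 -0.66  0.58  2.48]
yax [ 0.006 -0.001 -1.   ] zax [ 0.122  0.993 -0.001]
```

View pics/wrist21.png

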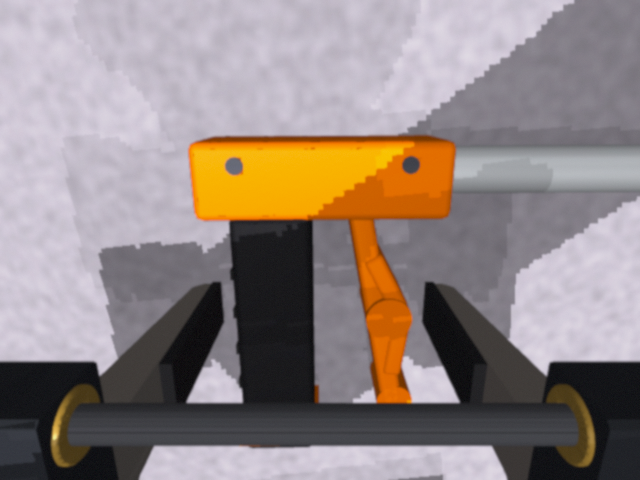

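Clear on both sides. Go straight up, slowly.

Request:
{"fn": "carry_out", "kwargs": {"deltas": "0 -5 -0.5 0 0 0 100; 0 -8 -0.5 0 0 0 100; 0 -10 0 0 0 0 100; 0 -10 0 0 0 0 100; 0 -12 0 0 0 0 100; 0 0 0 0 0 0 100"}}

```text
clock: 37.35
tcp_pos: [0.4455, -0.2466, 0.0524]
tool_rot: [0.706, -0.041, 0.046, -0.705]
wrist_force: [0.8, 0.0, -0.8]
opening: 0.0921
```

Request:
{"fn": "carry_out", "kwargs": {"deltas": "0 -15 0 0 0 0 100; 0 -20 0 0 0 0 100; 0 -20 0 0 0 0 100; 0 -20 0 0 0 0 100; 0 -20 0 0 0 0 100; 0 -20 0 0 0 0 100; 0 -20 0 0 0 0 100; 0 0 -15 0 0 0 100; 0 0 -15 0 0 0 100; 0 0 0 0 0 0 100"}}

```text
clock: 38.35
tcp_pos: [0.4395, -0.2766, 0.2002]
tool_rot: [-0.706, 0.04, -0.047, 0.706]
wrist_force: [-0.2, 0.4, 0.1]
opening: 0.0917
```

```bash
python3 snap.py 22 wrist scene top; python3 - <<'E'
from h import *
a=cv2.imread("pics/top22.png"); crop(a,350,100,450,200,5,"pics/v22.png")
# change detection vs start
for n in ("top","scene"):
    d=cv2.absdiff(cv2.imread(f"pics/{n}0.png"),cv2.imread(f"pics/{n}22.png")).max(2)
    cv2.imwrite(f"pics/d{n}.png",np.clip(d*3,0,255))
cv2.imwrite("pics/dd.png",np.hstack([cv2.resize(cv2.imread("pics/dtop.png"),(400,300)),cv2.resize(cv2.imread("pics/dscene.png"),(400,300))]))
E
```

```text
t 38.35 tcp [ 0.4395 -0.2766  0.2002] op 0.0917 F [-0.2  0.4  0.1] M [-0.    0.01 -0.06]
j [-0.23  0.34  0.89  1.98 -0.33  0.96  2.27]
yax [ 0.01  -0.001 -1.   ] zax [0.124 0.992 0.001]
```

View pics/top22.png

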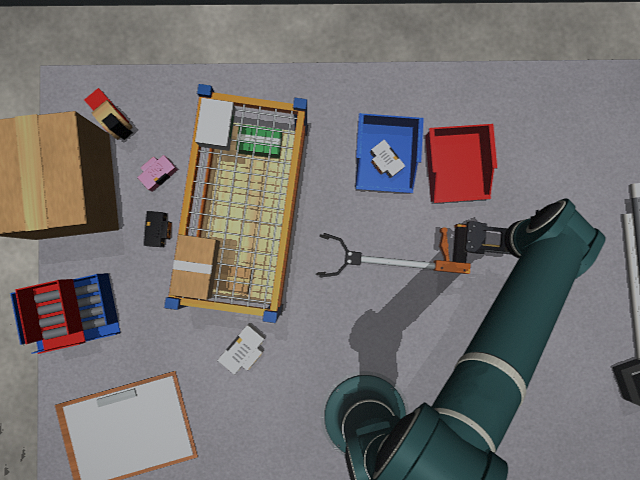

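View pics/scene22.png

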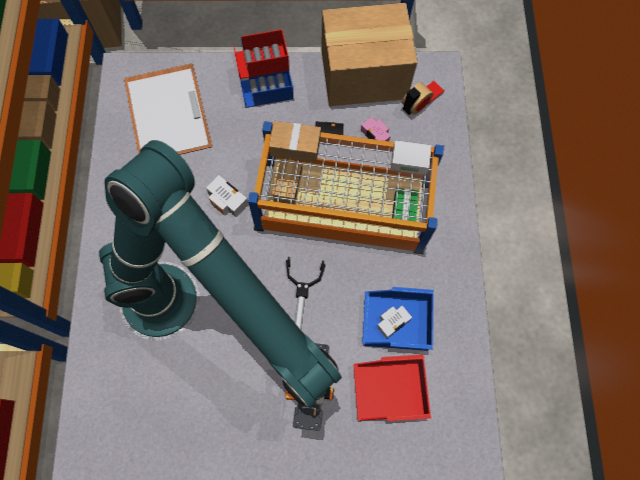

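View pics/wrist22.png

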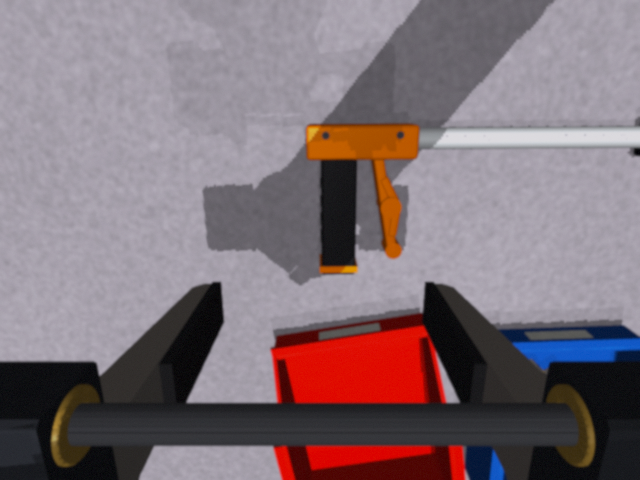

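View pics/dd.png

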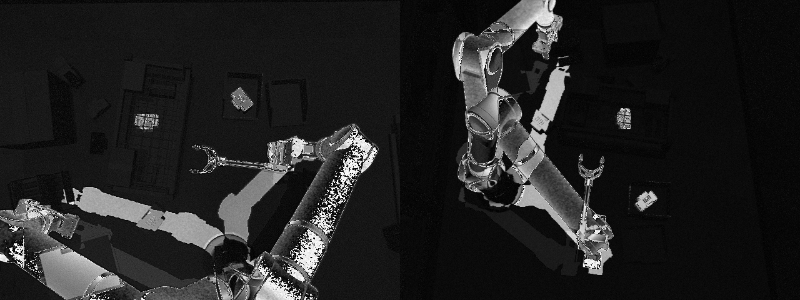

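The before/after difference images show that only the arm, the module and the reacher moved. The module lies at about (388,158) in the top view, inside the blue bin. The reacher lies flat and free, with its jaws open. I'm handing in.

```bash
python3 -c "
from cell import robot
print(robot.sign_off())"
```

```text
the job is handed in; nothing more can be done
None
```

The module is in the blue bin and the reacher is lying on the bench, released. I handed the job in at 38.4 s, within the 67 s limit.

**What I did:** I took the reacher by its grip and went in level over the lip. I then pitched it down about 25° and clamped the module; the fingers stopped at 59 mm, as expected for its 58 mm width. I levelled the reacher to bring the module out through the slot, then lowered it until the force showed it on the bin floor. After easing the trigger I lifted clear. I laid the reacher down close to its starting place, level, and opened the gripper.

**Last checks:**
- **Module:** the final top and scene pictures show it lying in the blue bin.
- **Other objects:** comparing pictures from the start and end, only the arm, the module and the reacher (about 30 mm back from where it started) have changed. The cartons and both bins have not visibly moved.
- **Robot:** the gripper is about 0.2 m above the bench, and the wrist reads about 0 N.

**Disagreements and side effects:**
- Early estimates of the reacher's position differed by about 5 mm between cameras. I corrected this with the wrist camera before grasping.
- The jaws sat about 7 mm below nominal in the hand, which I allowed for.
- The module slid about 6 mm sideways as it was clamped.
- One pad pressed lightly on the module, or possibly the bin floor, on release (about 2 N). I moved it away before lifting, and the module did not shift.

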